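# Clear and load the drying tray and start the dryer

## Robot

A 6-joint arm with a two-finger parallel gripper is mounted at the origin on the work surface. World frame = base frame: x ahead of the robot, y to its left, z up, the work surface at z = 0. Lengths are in m, angles in rad, forces in N, time in s.
With the tool pointing down it reaches from about 0.3 to 0.875 m from the base axis. Payload 4.2 kg.
Tool frame: the origin (TCP) lies at the very end of the fingers, on their centre line; the grasp point (between the pads) lies behind it (robot.tcp_to_grasp is the z of the grasp point in the tool frame, in m); z points along the fingers, y is the direction in which the jaws open and shut (so a half turn about z gives the same grasp; the last joint's range is limited). The gripper opens to 85 mm and grips with 20 to 120 N. Pads are 22 mm wide; open, the fingers measure 114 mm over their backs; the gripper's body (76 mm by 85 mm) begins 54 mm behind the grasp point. The pads swing forward as they close: fully open they stand 13 mm farther back than shut.
Start: joints at [-1.136, 0.32, 1.565, -0, 1.257, -0.02], TCP at [0.253, -0.517, 0.231] pointing down, gripper open.
Joint ranges: [-3.11, 3.11], [-0.84, 2.01], [0.21, 2.61], [-1.34, 4.49], [0.05, 2.63], [-2.56, 2.56]. Speed limits (rad/s): [2.57, 2.57, 3.14, 3.14, 3.14, 3.14].

## Interface

Orientations are given as a rotation vector (axis times angle).
In Python, from station import robot gives the robot as it stands.
- The arm moves only by the shell command python3 -m handwheel 'ROWS' [OPENING] [FORCE]. ROWS is JSON, a list of rows, each an object of numbers: "dx", "dy", "dz": the shift along the world's x, y, z in m; "wx", "wy", "wz": the turn, a rotation vector about the world's x, y, z in degrees. A call has 1 to 20 rows; each row is the pose to reach, as a shift and turn from the pose measured when the call began; what a row does not reach only later rows make up. A row lasts 1/10 s, in which the tool goes at most 50 mm and 8.59 degrees, less where a joint would pass 70% of its speed; a pose out of reach is approached as far as the arm can. A call with a gripper value outside its range is refused whole. OPENING is the finger opening in m, from 0 to 0.0854, set as the call begins (- or left out, the last holds). The fingers move at their own pace and stop on an object; FORCE is the grip in N (left out, the last holds). Time passes only in rows, so rows that repeat a pose let the fingers close. It gives the time, the measured TCP pose, the force and the opening at its end, in the units of the state.
- robot.sense(): the state, without advancing time (a new reading comes with each control period).
- robot.camera(name): name is "scene" or "top" or "wrist"; returns a dict with "color" (420x560x3 uint8, red, green, blue), "z_map" (420x560 float32, m along the optical axis (not along the pixel's ray), 0 where there is no reading), "fovy" (degrees; the focal length in pixels is half the picture's height over the tangent of half this angle, whatever the lens; pixels are square), "cx", "cy" (the principal point, pixels), "rvec" (rotation vector, rad) and "tvec" (3), from world to camera coordinates, as OpenCV has them. Camera axes: x right, y down, z forward; pixel columns grow to the right and rows downward; lengths in m; the calibration is good to about 2 mm. The wrist camera is an equidistant fisheye: a pixel r from the principal point sees the ray r / f radians off the axis. A picture is of the moment at which its call begins.
- robot.sign_off(): hands the job in, once; it reports no verdict.
Trained networks look in a picture, given as the dict that the camera call returned (one of the last four; its "shot" number tells which), for a name from the list of things; names that differ only in an ending like _2 or _b are one class to them, and where a whole thing is asked for, a point or a joint stands for the part that bears it (a point fixed in the world has none). Each returns a list of dicts, best first, with "score" (0 to 1); they miss things now and then, are a little off and sometimes report something else, mostly with a low value. They report only what shows in the picture. A call takes as long as a camera call.
- robot.look_for(picture, thing): "bbox" ([left, top, right, bottom] as shares, 0 to 1, of the picture: columns of its width, rows of its height, round what is visible of it).
- robot.trace(picture, thing): "mask" (420x560 bool, what is visible of it) and "bbox" ([left, top, right, bottom] as shares, 0 to 1, of the picture: columns of its width, rows of its height, round what is visible of it).
The state is a dict: "time": time; "joint_positions": joint angles; "qvel": joint speeds; "effort": joint torques, N m; "ee_pos": TCP position; "tool_rot": TCP orientation; "wrist_force": force on the tool from outside, world axes, zero at the start; "moment": the same for the moment, N m; "finger_gap": finger opening in m.
Only numpy, scipy, OpenCV 4.12 (cv2) and the standard library are available. Lean on these libraries where they do the work, as an engineer would, in place of code of your own. Each camera call takes 0.05 s, during which the arm holds its last target.

## Task

Take the lidded tub out of the plywood tray and stand it on the middle of the small shelf at the end of the dryer. Stand every plaster animal on the bench upright in the tray, then push the loaded tray along the rollers, without lifting it off them, until it is fully home against the end stop of the drying bay. Only then start the dryer at its panel: press the round key, then the square key, then the long bar key, one at a time, each right down and let it come back up. Leave everything else on the bench where it is.

Things in the scene. Friction and masses are not known exactly. Their poses are not given: they have to be found in the camera images.
- rabbit: unpainted plaster rabbit: rounded block body 64 (local x) x 44 (local y) x 40 mm tall with flat sides and base, round head and two laid-back ears, 73 mm tall in all; about 0.16 kg. Origin: centre of its underside; local z up. May be absent (None).
- fish: unpainted plaster fish: rounded block body 64 (local x) x 44 (local y) x 40 mm tall with flat sides and base, upright tail fin and small back fin, 67 mm tall in all; about 0.16 kg. Origin: centre of its underside; local z up. May be absent (None).
- bird: unpainted plaster bird: rounded block body 64 (local x) x 44 (local y) x 40 mm tall with flat sides and base, round head with a beak that reaches 44 mm out from the origin and a small tail, 64 mm tall in all; about 0.16 kg. Origin: centre of its underside; local z up. May be absent (None).
- snail: unpainted plaster snail: rounded block body 64 (local x) x 44 (local y) x 40 mm tall with flat sides and base, a round shell standing on its back and two short horns, 67 mm tall in all; about 0.16 kg. Origin: centre of its underside; local z up. May be absent (None).
- tray: open plywood tray, 170 (local x) x 220 (local y) x 36 mm tall outside, walls and floor 6 mm, 0.6 kg, resting on the rollers. Origin: centre of its underside, 60 mm above the bench; local y runs along the line. It coasts little and needs about 1 to 3 N to push.
- tub: squat lidded paste tub: white cylinder 56 mm across and 36 mm tall with a grey lid 58 mm across above it, 46 mm tall in all, 0.25 kg; starts standing in the tray. Origin: centre of its underside.
- shelf_spot (a point): middle of the top of the small plywood shelf, 100 mm above the bench, fixed beyond the dryer's end stop; usable area 150 (x) x 130 mm (y). The back of the end stop (112 mm tall) is 70 mm from this point on its +y side. Same axes as the line.
- line: fixed line of free rollers, tops 60 mm above the bench, between rails 72 mm tall (4 mm side play for the tray). Origin on the bench. Runs along local y, from a 64 mm tall end plate at y = +300 mm to the drying bay's end stop (112 mm tall) whose face is at y = -245 mm. The bay is open on top; its walls reach to y = -20 mm: far wall with fans 175 mm tall, near wall 98 mm.
- bay_home (a point): where the tray's origin lies when the tray is fully home against the end stop of the drying bay: 60 mm above the bench, at local y = -135 mm of the line. Same axes as the line; local -y is the way in along the rollers (to the robot's right).
- key_round_top (a point): round white key, 36 mm across, on the dryer's control panel (a grey box 120 x 200 x 35 mm on the bench). This point is the centre of its top face, 57 mm above the bench when up, z up; local y runs along the row of keys. The three stand 60 mm apart, in an order that differs from start to start.
- key_square_top (a point): square white key, 34 x 34 mm, on the same panel. This point is the centre of its top face, 57 mm above the bench when up, z up; local y runs along the row of keys. The three stand 60 mm apart, in an order that differs from start to start.
- key_bar_top (a point): long bar-shaped white key, 64 mm (local x) x 22 mm, on the same panel. This point is the centre of its top face, 57 mm above the bench when up, z up; local y runs along the row of keys. The three stand 60 mm apart, in an order that differs from start to start.
- key_round (a joint): travel of the round key: 0 up, 0.006 m fully down; springs back when let go, 1.5 N to start it moving, 5 N fully down.
- key_square (a joint): travel of the square key: 0 up, 0.006 m fully down; springs back when let go, 1.5 N to start it moving, 5 N fully down.
- key_bar (a joint): travel of the bar key: 0 up, 0.006 m fully down; springs back when let go, 1.5 N to start it moving, 5 N fully down.
- discs: stack of three flat plaster discs 76 mm across, 24 mm tall. Bystander, to be left alone. Origin: on its underside.
- jar_near: paint jar, 44 mm across, 60 mm tall, on the robot's side of the animals. Bystander, to be left alone. Origin: on its underside.
- brush: brush 170 mm long, lying. Bystander, to be left alone. Origin: on its underside.
- knife: modelling spatula 180 mm long, lying. Bystander, to be left alone. Origin: on its underside.
- jar_left: paint jar, 48 mm across, 65 mm tall, left of the animals. Bystander, to be left alone. Origin: on its underside.
- water: water bottle 72 mm across, 210 mm tall, left of the rollers. Bystander, to be left alone. Origin: on its underside.

How it is judged:
By the outcome, as a careful person would: the job done as asked, in the order asked, and still so for the second after the job is handed in, with the robot touching nothing.
Of rabbit, fish, bird, snail only 2 to 4 are there at a start; the rules pass over those that are not, and their reading is None.
At some moment in a run one of rabbit, fish, bird, snail may be knocked a few centimetres aside while the robot is not near it.
Once in a run the grip may slacken for a moment while it holds something.
It also fails if it takes over 210 s, if anything falls off the work surface, if the arm or the gripper's body presses on something with over 40 N, if the wrist force passes 120 N, or if a joint passes its speed limit or range.

## Working session

There is one attempt and no reset: what is moved stays moved. The work goes in short steps, Python scripts to look and compute and a shell command to move; the robot and the scene stay as the last step left them, time stands still between calls to the robot, and variables do not carry over. Pictures are saved under pics/ and viewed, and the job is handed in when it is done.

```bash
ls; mkdir -p pics; cat > h.py <<'E'
import numpy as np, cv2
from station import robot
from scipy.spatial.transform import Rotation as R
def shot(n,fn=None):
    p=robot.camera(n)
    if fn: cv2.imwrite('pics/'+fn,cv2.cvtColor(p['color'],cv2.COLOR_RGB2BGR))
    return p
def cloud(p):
    z=p['z_map'];h,w=z.shape
    f=h/2/np.tan(np.radians(p['fovy'])/2)
    u,v=np.meshgrid(np.arange(w),np.arange(h))
    c=np.stack([(u-p['cx'])/f*z,(v-p['cy'])/f*z,z],-1)
    Rm=R.from_rotvec(p['rvec']).as_matrix()
    W=(c-np.array(p['tvec']))@Rm
    W[z<=0]=np.nan
    return W
def proj(p,X):
    f=p['z_map'].shape[0]/2/np.tan(np.radians(p['fovy'])/2)
    c=R.from_rotvec(p['rvec']).as_matrix()@np.array(X)+np.array(p['tvec'])
    return c[0]/c[2]*f+p['cx'],c[1]/c[2]*f+p['cy']
E
python3 - <<'E'
from h import *
for n in('scene','top','wrist'):
    p=shot(n,n+'0.png'); print(n,p['fovy'],p['cx'],p['cy'],np.round(p['rvec'],3),np.round(p['tvec'],3))
print(robot.sense(),robot.tcp_to_grasp)
E
```

```text
pics
scene 55.14595265383124 280.35455365658504 208.7284695081336 [ 2.322  1.229 -0.374] [-0.351 -0.232  1.524]
top 55.67864964674582 280.267187054791 209.47660585966634 [ 2.166 -2.163  0.13 ] [0.092 0.474 1.028]
wrist 65.70646984690485 279.41441371771185 208.07288454126052 [-2.425  1.512  0.247] [-0.576 -0.041  0.379]
{'time': 0.15, 'joint_positions': array([-1.13602358e+00,  3.20111890e-01,  1.56538023e+00,  4.05625406e-05,
        1.25740530e+00, -1.99749266e-02]), 'qvel': array([-0.0007849 , -0.0013541 , -0.00412907, -0.00133405, -0.00011497,
        0.00084677]), 'effort': array([ 2.48300485e-04, -4.15841210e+01, -2.34344584e+01, -3.31353215e-05,
        5.93024801e-03,  3.28014416e-06]), 'ee_pos': array([ 0.25243547, -0.51622942,  0.23070167]), 'tool_rot': array([-3.05948627e+00, -7.07868203e-01,  3.62576672e-04]), 'wrist_force': array([-0.307941  , -0.17246292, -0.24420758]), 'moment': array([0.04568398, 0.0045958 , 0.01149307]), 'finger_gap': 0.08527655101020207} -0.0187
```

View pics/scene0.png

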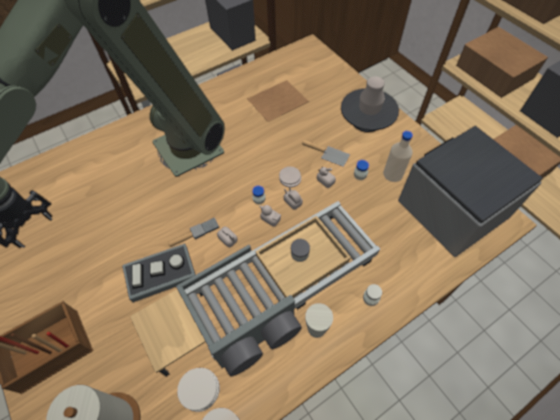

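View pics/top0.png

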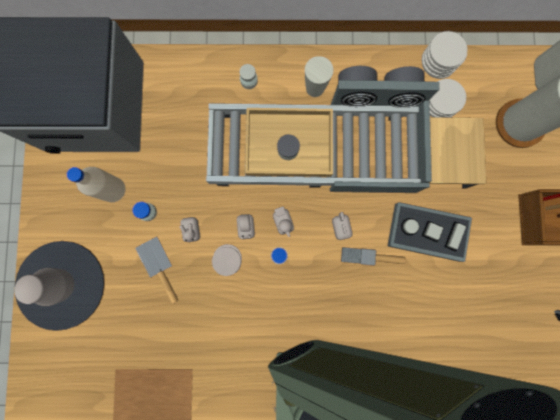

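```bash
python3 - <<'E'
from h import *
for n in('top','scene'):
    p=shot(n);W=cloud(p)
    for t in 'rabbit fish bird snail tray tub key_round_top key_square_top key_bar_top discs jar_near brush knife jar_left water'.split():
        for r in robot.trace(p,t)[:2]:
            m=r['mask']; P=W[m]; P=P[~np.isnan(P[:,0])]
            if len(P)==0: continue
            b=np.array(r['bbox'])*[560,420,560,420]
            zt=np.percentile(P[:,2],97)
            T=P[P[:,2]>zt-.012]
            print(n,t,round(r['score'],2),b.round(),len(P),'med',np.median(P,0).round(3),'top',T.mean(0).round(3),'zmax',zt.round(3),'min',np.percentile(P,2,0).round(3),'max',np.percentile(P,98,0).round(3))
E
```

```text
top rabbit 0.68 [182. 215. 200. 240.] 405 med [0.42  0.325 0.041] top [0.417 0.33  0.066] zmax 0.072 min [0.391 0.308 0.021] max [0.45  0.35  0.073]
top rabbit 0.16 [449. 226. 468. 248.] 266 med [ 0.403 -0.36   0.056] top [ 0.404 -0.361  0.056] zmax 0.06 min [ 0.375 -0.382  0.044] max [ 0.433 -0.342  0.061]
top fish 0.72 [334. 214. 351. 238.] 369 med [ 0.427 -0.068  0.039] top [ 0.448 -0.066  0.064] zmax 0.066 min [ 0.399 -0.093  0.029] max [ 0.456 -0.049  0.067]
top bird 0.91 [272. 206. 294. 234.] 424 med [0.442 0.086 0.047] top [0.434 0.082 0.058] zmax 0.064 min [0.41  0.062 0.002] max [0.475 0.109 0.064]
top snail 0.89 [239. 214. 251. 241.] 390 med [0.427 0.182 0.044] top [0.435 0.185 0.063] zmax 0.068 min [0.398 0.162 0.026] max [0.456 0.206 0.068]
top tray 0.95 [248. 110. 332. 177.] 5386 med [0.65  0.068 0.067] top [0.644 0.067 0.095] zmax 0.098 min [ 0.558 -0.035  0.063] max [0.724 0.176 0.098]
top tub 0.73 [278. 135. 301. 161.] 456 med [0.621 0.074 0.112] top [0.624 0.074 0.112] zmax 0.115 min [0.599 0.048 0.072] max [0.649 0.099 0.115]
top tub 0.2 [405. 221. 417. 236.] 137 me
[... 4258 characters left out ...]
 0.756 -0.169  0.175] zmax 0.176 min [ 0.533 -0.413  0.035] max [0.815 0.269 0.176]
scene knife 0.72 [301. 140. 349. 166.] 443 med [0.339 0.423 0.005] top [0.274 0.386 0.018] zmax 0.023 min [ 0.241  0.367 -0.001] max [0.394 0.469 0.023]
scene jar_left 0.73 [353. 162. 369. 181.] 256 med [0.478 0.44  0.047] top [0.472 0.447 0.065] zmax 0.07 min [0.454 0.425 0.001] max [0.493 0.482 0.07 ]
scene water 0.77 [380. 131. 410. 184.] 932 med [0.545 0.53  0.118] top [0.535 0.547 0.209] zmax 0.211 min [0.497 0.513 0.003] max [0.568 0.568 0.212]
scene water 0.36 [151. 265. 161. 276.] 124 med [ 0.418 -0.303  0.058] top [ 0.418 -0.303  0.058] zmax 0.062 min [ 0.401 -0.321  0.048] max [ 0.434 -0.286  0.063]
```

```bash
cat >> h.py <<'E'
from scipy.optimize import minimize
def tracecloud(cams,t,dens=True):
    out=[]
    for n in cams:
        p=shot(n);W=cloud(p);r=robot.trace(p,t)
        if not r: continue
        r=r[0]; P=W[r['mask']];P=P[~np.isnan(P[:,0])]; out.append((n,r['score'],P))
    return out
def bodyfit(P,L=.064,Wd=.044,zlo=.005,zhi=.045,x0=None):
    """fit rect to points: all visible body pts inside rect, tight"""
    B=P[(P[:,2]>zlo)&(P[:,2]<zhi)][:,:2]
    def cost(q):
        a=q[2];d=B-q[:2];u=d@[np.cos(a),np.sin(a)];v=d@[-np.sin(a),np.cos(a)]
        o=np.maximum(np.abs(u)-L/2,0)**2+np.maximum(np.abs(v)-Wd/2,0)**2
        return np.mean(np.minimum(o,.006**2))*1e6
    best=None
    c=(np.percentile(B,2,0)+np.percentile(B,98,0))/2
    for a in np.radians(np.arange(0,180,10)):
        r=minimize(cost,[*c,a],method='Nelder-Mead',options=dict(initial_simplex=[[*c,a],[c[0]+.005,c[1],a],[c[0],c[1]+.005,a],[*c,a+.15]]))
        if best is None or r.fun<best.fun:best=r
    return best.x,best.fun,len(B)
E
python3 - <<'E'
from h import *
p=shot('top');W=cloud(p)
# tray outline: 
r=robot.trace(p,'tray')[0];P=W[r['mask']];P=P[~np.isnan(P[:,0])]
T=P[(P[:,2]>.09)&(P[:,2]<.1)]
print('tray top rect',cv2.minAreaRect(T[:,:2].astype(np.float32)), len(T))
# shelf: z ~ .1, y<-.28
x=W.reshape(-1,3)
S=x[(abs(x[:,2]-.1)<.006)&(x[:,1]<-.3)&(x[:,0]>.5)&(x[:,0]<.78)&(x[:,1]>-.6)]
print('shelf',cv2.minAreaRect(S[:,:2].astype(np.float32)),np.percentile(S,[1,50,99],axis=0).round(3))
S=x[(abs(x[:,2]-.112)<.005)&(x[:,1]<-.2)&(x[:,0]>.5)&(x[:,0]<.78)&(x[:,1]>-.6)]
print('stop',cv2.minAreaRect(S[:,:2].astype(np.float32)),np.percentile(S,[1,50,99],axis=0).round(3))
S=x[(abs(x[:,2]-.072)<.004)&(x[:,0]>.5)&(x[:,0]<.8)&(x[:,1]>-.0)&(x[:,1]<.3)]
print('rails',cv2.minAreaRect(S[:,:2].astype(np.float32)))
S=x[(abs(x[:,2]-.098)<.004)&(x[:,0]>.5)&(x[:,0]<.57)&(x[:,1]<-.04)&(x[:,1]>-.27)]
print('near',cv2.minAreaRect(S[:,:2].astype(np.float32)))
S=x[(abs(x[:,2]-.175)<.005)&(x[:,0]>.7)&(x[:,0]<.8)&(x[:,1]<.04)&(x[:,1]>-.3)]
print('far',cv2.minAreaRect(S[:,:2].astype(np.float32)))
print(R.from_rotvec(robot.sense()['tool_rot']).as_matrix().round(3))
ps=p
q=shot('scene');Wq=cloud(q)
for t in 'rabbit fish bird snail'.split():
    A=[]
    for pp,WW in((ps,W),(q,Wq)):
        P=WW[robot.trace(pp,t)[0]['mask']];A.append(P[~np.isnan(P[:,0])])
    for B in (A[0],A[1],np.vstack(A)):
        x_,f,n=bodyfit(B);print(t,x_[:2].round(4),np.degrees(x_[2]).round(1)%180,round(f,2),n)
c=cv2.resize(cv2.cvtColor(p['color'],cv2.COLOR_RGB2BGR)[195:285,170:370],None,fx=4,fy=4,interpolation=cv2.INTER_CUBIC);cv2.imwrite('pics/crop0.png',c)
E
```

```text
tray top rect ((0.6429046392440796, 0.07109028846025467), (0.21917752921581268, 0.17193400859832764), 89.39590454101562) 779
shelf ((0.633154034614563, -0.4469585418701172), (0.2942483723163605, 0.2617988586425781), 89.4541015625) [[ 0.533 -0.554  0.095]
 [ 0.62  -0.363  0.1  ]
 [ 0.721 -0.301  0.105]]
stop ((0.6213534474372864, -0.4020230770111084), (0.264084130525589, 0.3855639398097992), 3.5921149253845215) [[ 0.536 -0.587  0.107]
 [ 0.667 -0.275  0.112]
 [ 0.748 -0.211  0.116]]
rails ((0.6693688035011292, 0.14173007011413574), (0.2833712100982666, 0.259689062833786), 89.85273742675781)
near ((0.5295596122741699, -0.15735819935798645), (0.04550222307443619, 0.22886598110198975), 8.681610107421875)
far ((0.754865825176239, -0.16373911499977112), (0.24031375348567963, 0.02470998652279377), 89.65940856933594)
[[ 0.898  0.439  0.   ]
 [ 0.439 -0.898 -0.   ]
 [ 0.     0.    -1.   ]]
rabbit [0.4217 0.3303] 7.099999999999994 0.0 256
rabbit [0.4251 0.3301] 7.2 0.0 192
rabbit [0.4223 0.33  ] 6.0 0.0 448Traceback (most recent call last):
  File "<stdin>", line 25, in <module>
IndexError: list index out of range
```

View pics/wrist0.png

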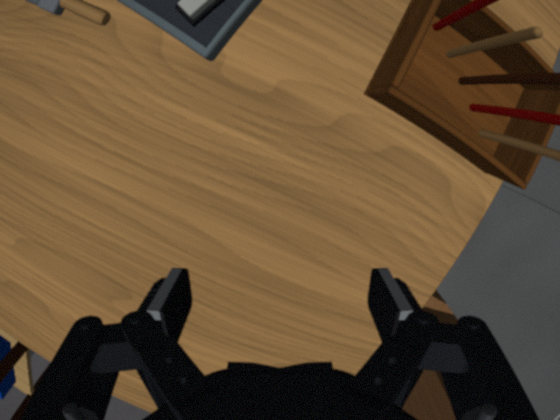

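```bash
python3 -m handwheel '[{"dx":0.37,"dy":0.588,"dz":0.07,"wz":-26},{"dx":0.37,"dy":0.588,"dz":0.07,"wz":-26},{"dx":0.37,"dy":0.588,"dz":0.07,"wz":-26},{"dx":0.37,"dy":0.588,"dz":0.07,"wz":-26},{"dx":0.37,"dy":0.588,"dz":0.07,"wz":-26},{"dx":0.37,"dy":0.588,"dz":0.07,"wz":-26},{"dx":0.37,"dy":0.588,"dz":0.07,"wz":-26},{"dx":0.37,"dy":0.588,"dz":0.07,"wz":-26},{"dx":0.37,"dy":0.588,"dz":0.07,"wz":-26},{"dx":0.37,"dy":0.588,"dz":0.07,"wz":-26},{"dx":0.37,"dy":0.588,"dz":0.07,"wz":-26},{"dx":0.37,"dy":0.588,"dz":0.07,"wz":-26},{"dx":0.37,"dy":0.588,"dz":0.07,"wz":-26},{"dx":0.37,"dy":0.588,"dz":0.07,"wz":-26},{"dx":0.37,"dy":0.588,"dz":0.07,"wz":-26},{"dx":0.37,"dy":0.588,"dz":0.07,"wz":-26},{"dx":0.37,"dy":0.588,"dz":0.07,"wz":-26},{"dx":0.37,"dy":0.588,"dz":0.07,"wz":-26}]' 0.085 40
cat >> h.py <<'E'
def wcloud(p):
    z=p['z_map'];h,w=z.shape
    f=h/2/np.tan(np.radians(p['fovy'])/2)
    u,v=np.meshgrid(np.arange(w)-p['cx'],np.arange(h)-p['cy'])
    r=np.hypot(u,v);th=r/f; k=np.where(r>0,np.tan(th)/np.maximum(r,1e-9),0)
    c=np.stack([u*k*z,v*k*z,z],-1)
    W=(c-np.array(p['tvec']))@R.from_rotvec(p['rvec']).as_matrix()
    W[z<=0]=np.nan
    return W
E
python3 - <<'E'
from h import *
p=shot('wrist','wrist1.png');W=wcloud(p)
r=robot.trace(p,'tub')
for t in r[:2]:
    P=W[t['mask']];T=P[P[:,2]>np.nanpercentile(P[:,2],90)-.006]
    print(t['score'],np.nanmean(T,0).round(4),np.nanpercentile(T,[2,98],axis=0).round(4), cv2.minEnclosingCircle(T[:,:2].astype(np.float32)))
q=shot('top');r=robot.trace(q,'tub')[0];W=cloud(q);P=W[r['mask']];T=P[P[:,2]>.108];print(cv2.minEnclosingCircle(T[:,:2].astype(np.float32)))
print(robot.sense()['ee_pos'])
E
```

```text
((0.6260949373245239, 0.07351235300302505), 0.029241079464554787)
[ 0.25258953 -0.51655795  0.23131655]invalid input
```

View pics/wrist1.png

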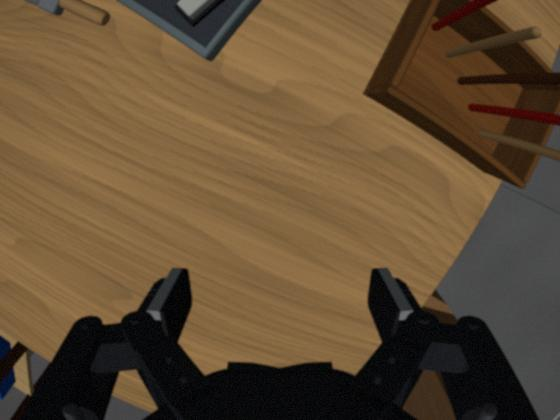

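```bash
python3 -m handwheel '[{"dx":0.0,"dy":0.02,"dz":0.02,"wx":0,"wy":0,"wz":-5}]' 0.085 40; python3 -m handwheel '[{"dx":0.0,"dy":0.02,"dz":0.02}]'
```

```text
time: 2.4
ee_pos: [0.252, -0.4966, 0.2487]
tool_rot: [-3.085, -0.568, 0.003]
wrist_force: [-0.1, 1.1, -0.7]
finger_gap: 0.0848invalid input
```

```bash
python3 -m handwheel '[{"dx":0.374,"dy":0.57,"dz":0.05,"wx":0,"wy":0,"wz":-21},{"dx":0.374,"dy":0.57,"dz":0.05,"wx":0,"wy":0,"wz":-21},{"dx":0.374,"dy":0.57,"dz":0.05,"wx":0,"wy":0,"wz":-21},{"dx":0.374,"dy":0.57,"dz":0.05,"wx":0,"wy":0,"wz":-21},{"dx":0.374,"dy":0.57,"dz":0.05,"wx":0,"wy":0,"wz":-21},{"dx":0.374,"dy":0.57,"dz":0.05,"wx":0,"wy":0,"wz":-21},{"dx":0.374,"dy":0.57,"dz":0.05,"wx":0,"wy":0,"wz":-21},{"dx":0.374,"dy":0.57,"dz":0.05,"wx":0,"wy":0,"wz":-21},{"dx":0.374,"dy":0.57,"dz":0.05,"wx":0,"wy":0,"wz":-21},{"dx":0.374,"dy":0.57,"dz":0.05,"wx":0,"wy":0,"wz":-21},{"dx":0.374,"dy":0.57,"dz":0.05,"wx":0,"wy":0,"wz":-21},{"dx":0.374,"dy":0.57,"dz":0.05,"wx":0,"wy":0,"wz":-21},{"dx":0.374,"dy":0.57,"dz":0.05,"wx":0,"wy":0,"wz":-21},{"dx":0.374,"dy":0.57,"dz":0.05,"wx":0,"wy":0,"wz":-21},{"dx":0.374,"dy":0.57,"dz":0.05,"wx":0,"wy":0,"wz":-21},{"dx":0.374,"dy":0.57,"dz":0.05,"wx":0,"wy":0,"wz":-21}]' 0.085 40
python3 - <<'E'
from h import *
p=shot('wrist','wrist1.png');W=wcloud(p)
r=robot.trace(p,'tub')
for t in r[:2]:
    P=W[t['mask']];P=P[~np.isnan(P[:,0])];T=P[P[:,2]>np.nanpercentile(P[:,2],90)-.006]
    print(t['score'],np.nanmean(T,0).round(4),np.nanpercentile(T,[2,98],axis=0).round(4), cv2.minEnclosingCircle(T[:,:2].astype(np.float32)))
print(robot.sense()['ee_pos'])
E
```

```text
time: 4.0
ee_pos: [0.6259, 0.0738, 0.2981]
tool_rot: [-3.138, 0.001, 0.003]
wrist_force: [0.4, -0.2, 0.6]
finger_gap: 0.0849
0.95 [0.6274 0.0709 0.1107] [[0.6011 0.0454 0.1089]
 [0.653  0.0965 0.1122]] ((0.6264819502830505, 0.07073518633842468), 0.0291549451649189)
0.72 [ 0.4314 -0.2455  0.0554] [[ 0.4146 -0.2625  0.0515]
 [ 0.4466 -0.2302  0.0573]] ((0.43001240491867065, -0.2469463348388672), 0.01795465312898159)
[0.62538522 0.0724452  0.29861779]
```

View pics/wrist1.png

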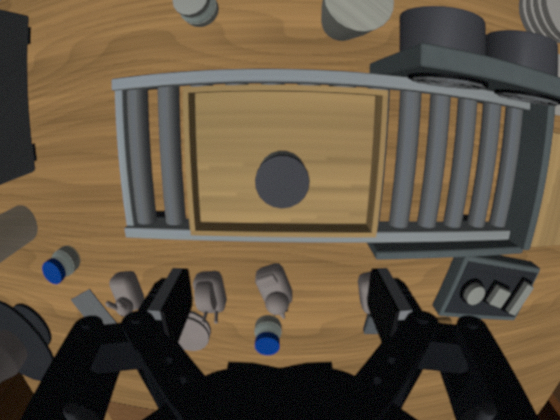

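```bash
python3 -m handwheel '[{"dx":0.001,"dy":-0.001,"dz":-0.05,"wx":0,"wy":0,"wz":0},{"dx":0.001,"dy":-0.001,"dz":-0.1,"wx":0,"wy":0,"wz":0},{"dx":0.001,"dy":-0.001,"dz":-0.15,"wx":0,"wy":0,"wz":0},{"dx":0.001,"dy":-0.001,"dz":-0.18,"wx":0,"wy":0,"wz":0},{"dx":0.001,"dy":-0.001,"dz":-0.2,"wx":0,"wy":0,"wz":0},{"dx":0.001,"dy":-0.001,"dz":-0.22,"wx":0,"wy":0,"wz":0},{"dx":0.001,"dy":-0.001,"dz":-0.23,"wx":0,"wy":0,"wz":0},{"dx":0.001,"dy":-0.001,"dz":-0.23,"wx":0,"wy":0,"wz":0}]'
python3 -m handwheel '[{"dx":0,"dy":0,"dz":0,"wx":0,"wy":0,"wz":0},{"dx":0,"dy":0,"dz":0,"wx":0,"wy":0,"wz":0},{"dx":0,"dy":0,"dz":0,"wx":0,"wy":0,"wz":0},{"dx":0,"dy":0,"dz":0,"wx":0,"wy":0,"wz":0},{"dx":0,"dy":0,"dz":0,"wx":0,"wy":0,"wz":0}]' 0.045 40
```

```text
time: 4.9
ee_pos: [0.6252, 0.0702, 0.0677]
tool_rot: [-3.138, 0.007, 0.007]
wrist_force: [-0.3, 0.6, 0.4]
finger_gap: 0.0844
time: 5.4
ee_pos: [0.626, 0.0701, 0.0694]
tool_rot: [-3.138, 0.007, 0.003]
wrist_force: [-1.6, -1.3, 6.1]
finger_gap: 0.0567
```

```bash
python3 -m handwheel '[{"dx":0,"dy":0,"dz":0.03,"wx":0,"wy":0,"wz":0},{"dx":0,"dy":0,"dz":0.08,"wx":0,"wy":0,"wz":0},{"dx":0,"dy":0,"dz":0.13,"wx":0,"wy":0,"wz":0},{"dx":0,"dy":0,"dz":0.18,"wx":0,"wy":0,"wz":0},{"dx":0,"dy":0,"dz":0.19,"wx":0,"wy":0,"wz":0},{"dx":0,"dy":0,"dz":0.19,"wx":0,"wy":0,"wz":0}]' - 60
python3 - <<'E'
from h import *
for n in('top','scene'):
    p=shot(n,n+'2.png');x=cloud(p).reshape(-1,3)
    for z,lo in((.1,-.45),(.112,-.3)):
        S=x[(abs(x[:,2]-z)<.004)&(x[:,1]<-.2)&(x[:,0]>.5)&(x[:,0]<.78)&(x[:,1]>lo)]
        h,e=np.histogram(S[:,1],np.arange(-.45,-.2,.01));print(n,z,'y',dict(zip(e[:-1].round(2),h)))
        h,e=np.histogram(S[S[:,1]<-.3 if z==.1 else S[:,1]<9][:,0],np.arange(.52,.78,.01));print('x',dict(zip(e[:-1].round(2),h)))
print(robot.sense())
E
```

```text
time: 6.0
ee_pos: [0.6266, 0.0703, 0.2614]
tool_rot: [-3.137, 0.007, -0.004]
wrist_force: [-1.2, 0.5, -3.1]
finger_gap: 0.0564
top 0.1 y {np.float64(-0.45): np.int64(0), np.float64(-0.44): np.int64(0), np.float64(-0.43): np.int64(35), np.float64(-0.42): np.int64(255), np.float64(-0.41): np.int64(253), np.float64(-0.4): np.int64(260), np.float64(-0.39): np.int64(243), np.float64(-0.38): np.int64(260), np.float64(-0.37): np.int64(246), np.float64(-0.36): np.int64(255), np.float64(-0.35): np.int64(252), np.float64(-0.34): np.int64(245), np.float64(-0.33): np.int64(254), np.float64(-0.32): np.int64(255), np.float64(-0.31): np.int64(247), np.float64(-0.3): np.int64(260), np.float64(-0.29): np.int64(104), np.float64(-0.28): np.int64(20), np.float64(-0.27): np.int64(118), np.float64(-0.26): np.int64(18), np.float64(-0.25): np.int64(22), np.float64(-0.24): np.int64(16), np.float64(-0.23): np.int64(11), np.float64(-0.22): np.int64(21)}
x {np.float64(0.52): np.int64(0), np.float64(0.53): np.int64(127), np.float64(0.54): np.int64(183), np.float64(0.55): np.int64(184), np.float64(0.56): np.int64
[... 5360 characters left out ...]
4): np.int64(0), np.float64(0.75): np.int64(0), np.float64(0.76): np.int64(6)}
{'time': 6.1, 'joint_positions': array([0.09144575, 0.39485242, 1.38500724, 0.00396693, 1.36716989,
       1.66585535]), 'qvel': array([-0.0021719 ,  0.02093459,  0.02317804,  0.00063124,  0.00181942,
        0.00107215]), 'effort': array([ 1.30609592e-02, -5.02593720e+01, -2.65922409e+01,  2.00160511e-02,
       -1.37036154e-02, -1.29949130e-04]), 'ee_pos': array([0.62481929, 0.07008689, 0.25707306]), 'tool_rot': array([-3.13821225,  0.00694494,  0.00906135]), 'wrist_force': array([ 0.20443463,  0.67408317, -3.44042899]), 'moment': array([-0.06482366, -0.03444015, -0.01108941]), 'finger_gap': 0.05644204678829449}
```

View pics/scene2.png

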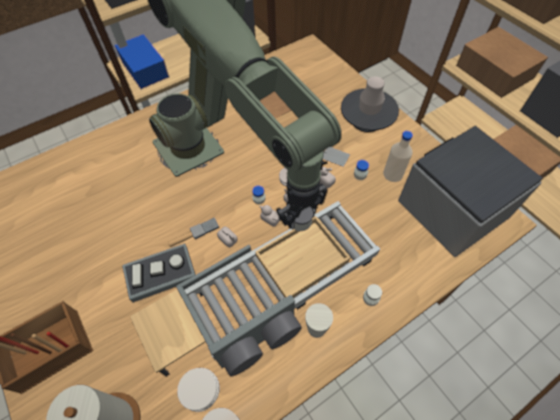

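```bash
python3 -m handwheel '[{"dx":0,"dy":-0.04,"dz":0.01,"wx":0,"wy":0,"wz":0},{"dx":-0.001,"dy":-0.08,"dz":0.01,"wx":0,"wy":0,"wz":0},{"dx":-0.002,"dy":-0.12,"dz":0.01,"wx":0,"wy":0,"wz":0},{"dx":-0.003,"dy":-0.16,"dz":0.01,"wx":0,"wy":0,"wz":0},{"dx":-0.004,"dy":-0.2,"dz":0.01,"wx":0,"wy":0,"wz":0},{"dx":-0.005,"dy":-0.24,"dz":0.01,"wx":0,"wy":0,"wz":0},{"dx":-0.006,"dy":-0.28,"dz":0.01,"wx":0,"wy":0,"wz":0},{"dx":-0.007,"dy":-0.32,"dz":0.01,"wx":0,"wy":0,"wz":0},{"dx":-0.008,"dy":-0.36,"dz":0.01,"wx":0,"wy":0,"wz":0},{"dx":-0.008,"dy":-0.40,"dz":0.01,"wx":0,"wy":0,"wz":0},{"dx":-0.008,"dy":-0.427,"dz":0.01,"wx":0,"wy":0,"wz":0},{"dx":-0.008,"dy":-0.427,"dz":0,"wx":0,"wy":0,"wz":0},{"dx":-0.008,"dy":-0.427,"dz":0,"wx":0,"wy":0,"wz":0}]'
python3 - <<'E'
from h import *
p=shot('wrist','w3.png');W=wcloud(p)
x=W.reshape(-1,3)
S=x[(abs(x[:,2]-.1)<.006)&(x[:,1]<-.2)&(x[:,0]>.5)&(x[:,0]<.78)&(x[:,1]>-.45)]
print(np.percentile(S,[.5,2,98,99.5],axis=0).round(4))
print(robot.sense()['ee_pos'],robot.sense()['finger_gap'])
E
```

```text
time: 7.4
ee_pos: [0.6152, -0.3564, 0.2517]
tool_rot: [-3.133, 0.009, 0.021]
wrist_force: [0.9, 0.5, -2.7]
finger_gap: 0.0562
[[ 0.5278 -0.4237  0.0954]
 [ 0.5348 -0.4216  0.0965]
 [ 0.703  -0.2462  0.1008]
 [ 0.7436 -0.2117  0.1047]]
[ 0.61575431 -0.355775    0.25319048] 0.056114193897189836
```

View pics/w3.png

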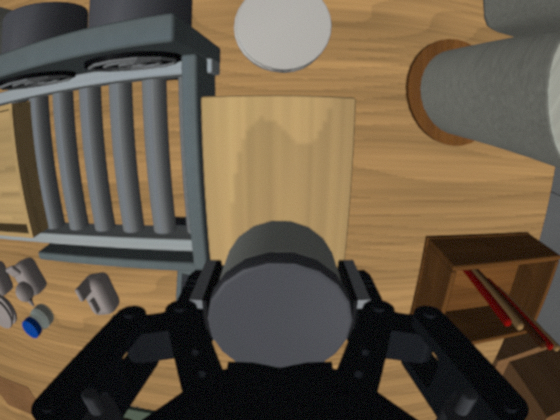

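```bash
python3 -m handwheel '[{"dx":0.002,"dy":-0.001,"dz":-0.04,"wx":0,"wy":0,"wz":0},{"dx":0.002,"dy":-0.001,"dz":-0.08,"wx":0,"wy":0,"wz":0},{"dx":0.002,"dy":-0.001,"dz":-0.11,"wx":0,"wy":0,"wz":0},{"dx":0.002,"dy":-0.001,"dz":-0.13,"wx":0,"wy":0,"wz":0},{"dx":0.002,"dy":-0.001,"dz":-0.14,"wx":0,"wy":0,"wz":0},{"dx":0.002,"dy":-0.001,"dz":-0.145,"wx":0,"wy":0,"wz":0},{"dx":0.002,"dy":-0.001,"dz":-0.145,"wx":0,"wy":0,"wz":0}]'
```

```text
time: 8.15
ee_pos: [0.6181, -0.3562, 0.1083]
tool_rot: [-3.134, 0.006, 0.018]
wrist_force: [-0.0, 0.2, -2.3]
finger_gap: 0.0567
```

```bash
python3 -m handwheel '[{"dx":0,"dy":0,"dz":-0.002,"wx":0,"wy":0,"wz":0},{"dx":0,"dy":0,"dz":-0.004,"wx":0,"wy":0,"wz":0},{"dx":0,"dy":0,"dz":-0.005,"wx":0,"wy":0,"wz":0}]'
```

```text
time: 8.45
ee_pos: [0.6183, -0.3563, 0.1041]
tool_rot: [-3.134, 0.006, 0.017]
wrist_force: [0.4, 0.1, -2.6]
finger_gap: 0.056
```

```bash
python3 -m handwheel '[{"dx":0,"dy":0,"dz":-0.001,"wx":0,"wy":0,"wz":0},{"dx":0,"dy":0,"dz":-0.0025,"wx":0,"wy":0,"wz":0}]'
```

```text
time: 8.65
ee_pos: [0.6181, -0.3563, 0.1036]
tool_rot: [-3.135, 0.006, 0.016]
wrist_force: [-5.3, 2.8, 11.5]
finger_gap: 0.0563
```

Contact. Release and rise.

```bash
python3 -m handwheel '[{"dx":0,"dy":0,"dz":0.001,"wx":0,"wy":0,"wz":0},{"dx":0,"dy":0,"dz":0.001,"wx":0,"wy":0,"wz":0},{"dx":0,"dy":0,"dz":0.001,"wx":0,"wy":0,"wz":0},{"dx":0,"dy":0,"dz":0.02,"wx":0,"wy":0,"wz":0},{"dx":0,"dy":0,"dz":0.05,"wx":0,"wy":0,"wz":0},{"dx":0,"dy":0,"dz":0.1,"wx":0,"wy":0,"wz":0},{"dx":0,"dy":0,"dz":0.15,"wx":0,"wy":0,"wz":0},{"dx":0,"dy":0,"dz":0.19,"wx":0,"wy":0,"wz":0}]' 0.074
python3 - <<'E'
from h import *
for n,c in(('top',cloud),('wrist',wcloud)):
    p=shot(n,n+'4.png');W=c(p);t=robot.trace(p,'tub')[0]
    P=W[t['mask']];P=P[~np.isnan(P[:,0])];T=P[P[:,2]>np.percentile(P[:,2],90)-.006]
    print(n,t['score'],np.median(T,0).round(4),cv2.minEnclosingCircle(T[:,:2].astype(np.float32)))
E
```

```text
time: 9.45
ee_pos: [0.6184, -0.3565, 0.2969]
tool_rot: [-3.136, 0.006, 0.012]
wrist_force: [-0.1, 0.3, -0.2]
finger_gap: 0.0741
top 0.8 [ 0.6171 -0.3543  0.1462] ((0.6184602379798889, -0.3549666404724121), 0.02959594316780567)
wrist 0.58 [ 0.6202 -0.3577  0.1448] ((0.6188098788261414, -0.35793954133987427), 0.02897682413458824)
```

View pics/wrist4.png

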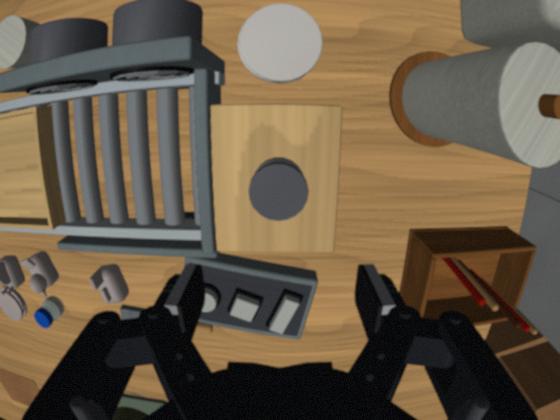

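```bash
python3 -m handwheel '[{"dx":-0.178,"dy":0.486,"dz":0,"wx":0,"wy":0,"wz":0},{"dx":-0.178,"dy":0.486,"dz":0,"wx":0,"wy":0,"wz":0},{"dx":-0.178,"dy":0.486,"dz":0,"wx":0,"wy":0,"wz":0},{"dx":-0.178,"dy":0.486,"dz":0,"wx":0,"wy":0,"wz":0},{"dx":-0.178,"dy":0.486,"dz":0,"wx":0,"wy":0,"wz":0},{"dx":-0.178,"dy":0.486,"dz":0,"wx":0,"wy":0,"wz":0},{"dx":-0.178,"dy":0.486,"dz":0,"wx":0,"wy":0,"wz":0},{"dx":-0.178,"dy":0.486,"dz":0,"wx":0,"wy":0,"wz":0},{"dx":-0.178,"dy":0.486,"dz":0,"wx":0,"wy":0,"wz":0},{"dx":-0.178,"dy":0.486,"dz":0,"wx":0,"wy":0,"wz":0},{"dx":-0.178,"dy":0.486,"dz":0,"wx":0,"wy":0,"wz":0},{"dx":-0.178,"dy":0.486,"dz":0,"wx":0,"wy":0,"wz":0},{"dx":-0.178,"dy":0.486,"dz":0,"wx":0,"wy":0,"wz":0},{"dx":-0.178,"dy":0.486,"dz":0,"wx":0,"wy":0,"wz":0}]'
cat >> h.py <<'E'
def animals(fn,names=('rabbit','fish','bird','snail')):
    p=shot('wrist',fn);W=wcloud(p)
    for t in names:
        for r in robot.trace(p,t)[:2]:
            P=W[r['mask']];P=P[~np.isnan(P[:,0])]
            if len(P)<30: continue
            zt=np.percentile(P[:,2],99);H=P[P[:,2]>zt-.012].mean(0)
            # top face slice of body
            B=P[(P[:,2]>.012)&(P[:,2]<.043)]
            rc=cv2.minAreaRect(B[:,:2].astype(np.float32))
            x_,f,n=bodyfit(P,.066,.046)
            print(t,round(r['score'],2),len(P),'fit',x_[:2].round(4),np.degrees(x_[2]).round(1)%180,round(f,2),'mar',np.round(rc[0],4),np.round(rc[1],3),round(rc[2],1),'head',H.round(3))
    return p
E
python3 - <<'E'
from h import *
animals('w5.png')
print(robot.sense()['ee_pos'],robot.sense()['tool_rot'])
E
```

```text
time: 11.05
ee_pos: [0.4405, 0.1285, 0.2937]
tool_rot: [-3.137, 0.008, 0.015]
wrist_force: [0.4, -0.4, -0.0]
finger_gap: 0.0738
fish 0.98 1446 fit [ 0.4327 -0.0711] 11.9 0.0 mar [ 0.4327 -0.071 ] [0.066 0.042] 11.5 head [ 0.455 -0.066  0.063]
bird 0.78 1760 fit [0.4446 0.0831] 18.0 0.0 mar [0.4455 0.0829] [0.06  0.044] 19.8 head [0.436 0.08  0.057]
snail 0.69 1780 fit [0.429 0.182] 6.4 0.0 mar [0.43   0.1821] [0.064 0.044] 7.0 head [0.437 0.182 0.062]
snail 0.45 2326 fit [0.2754 0.3843] 176.9 2.1 mar [0.2723 0.3861] [0.089 0.02 ] 26.3 head [0.275 0.384 0.015]
[0.44067737 0.12877788 0.29447171] [-3.13611483  0.00819794  0.01306421]
```

View pics/w5.png

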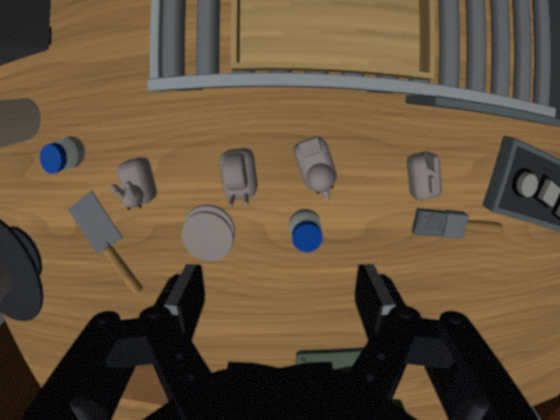

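```bash
python3 -m handwheel '[{"dx":0.004,"dy":-0.0458,"dz":-0.04,"wx":0,"wy":0,"wz":8},{"dx":0.004,"dy":-0.0458,"dz":-0.08,"wx":0,"wy":0,"wz":16},{"dx":0.004,"dy":-0.0458,"dz":-0.12,"wx":0,"wy":0,"wz":19},{"dx":0.004,"dy":-0.0458,"dz":-0.16,"wx":0,"wy":0,"wz":19},{"dx":0.004,"dy":-0.0458,"dz":-0.19,"wx":0,"wy":0,"wz":19},{"dx":0.004,"dy":-0.0458,"dz":-0.19,"wx":0,"wy":0,"wz":19}]' 0.084
python3 - <<'E'
from h import *
animals('w6.png',('bird',))
print(robot.sense()['ee_pos'],robot.sense()['tool_rot'])
E
```

```text
time: 11.9
ee_pos: [0.4418, 0.0821, 0.1013]
tool_rot: [-3.096, -0.508, 0.028]
wrist_force: [-0.4, 0.6, 0.4]
finger_gap: 0.0838
bird 0.74 6014 fit [0.4496 0.0843] 18.3 0.0 mar [0.447  0.0838] [0.057 0.044] 19.7 head [0.438 0.08  0.057]
[0.44522863 0.08281554 0.10493805] [-3.09599063 -0.5090139   0.01412337]
```

View pics/w6.png

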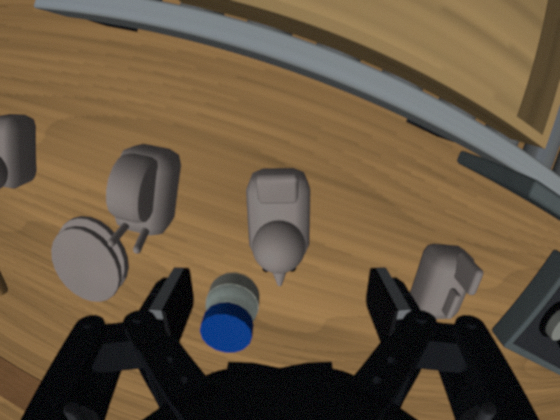

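```bash
python3 -m handwheel '[{"dx":0.001,"dy":0.001,"dz":-0.04,"wx":0,"wy":0,"wz":0},{"dx":0.001,"dy":0.001,"dz":-0.07,"wx":0,"wy":0,"wz":0},{"dx":0.001,"dy":0.001,"dz":-0.09,"wx":0,"wy":0,"wz":0},{"dx":0.001,"dy":0.001,"dz":-0.099,"wx":0,"wy":0,"wz":0},{"dx":0.001,"dy":0.001,"dz":-0.099,"wx":0,"wy":0,"wz":0}]'
python3 -m handwheel '[{"dx":0,"dy":0,"dz":0,"wx":0,"wy":0,"wz":0},{"dx":0,"dy":0,"dz":0,"wx":0,"wy":0,"wz":0},{"dx":0,"dy":0,"dz":0,"wx":0,"wy":0,"wz":0},{"dx":0,"dy":0,"dz":0,"wx":0,"wy":0,"wz":0},{"dx":0,"dy":0,"dz":0,"wx":0,"wy":0,"wz":0},{"dx":0,"dy":0,"dz":0,"wx":0,"wy":0,"wz":0}]' 0.03 60
```

```text
time: 12.5
ee_pos: [0.4472, 0.0839, 0.0065]
tool_rot: [-3.096, -0.509, 0.012]
wrist_force: [0.1, -0.4, -0.5]
finger_gap: 0.0841
time: 13.1
ee_pos: [0.4482, 0.0841, 0.0079]
tool_rot: [-3.096, -0.509, 0.008]
wrist_force: [-0.3, 0.5, 6.6]
finger_gap: 0.0433
```

```bash
python3 -m handwheel '[{"dx":0,"dy":0,"dz":0.03,"wx":0,"wy":0,"wz":0},{"dx":0,"dy":0,"dz":0.07,"wx":0,"wy":0,"wz":0},{"dx":0,"dy":0,"dz":0.12,"wx":0,"wy":0,"wz":0},{"dx":0,"dy":0,"dz":0.15,"wx":0,"wy":0,"wz":0},{"dx":0.02,"dy":0,"dz":0.15,"wx":0,"wy":0,"wz":-5},{"dx":0.05,"dy":0.01,"dz":0.15,"wx":0,"wy":0,"wz":-10},{"dx":0.09,"dy":0.02,"dz":0.15,"wx":0,"wy":0,"wz":-15},{"dx":0.13,"dy":0.03,"dz":0.15,"wx":0,"wy":0,"wz":-19},{"dx":0.165,"dy":0.037,"dz":0.15,"wx":0,"wy":0,"wz":-19},{"dx":0.165,"dy":0.037,"dz":0.15,"wx":0,"wy":0,"wz":-19},{"dx":0.165,"dy":0.037,"dz":0.15,"wx":0,"wy":0,"wz":-19}]'
python3 - <<'E'
from h import *
p=shot('wrist','w7.png');x=wcloud(p).reshape(-1,3)
print(robot.sense()['ee_pos'],robot.sense()['tool_rot'],robot.sense()['finger_gap'])
q=shot('top');W=cloud(q);r=robot.trace(q,'tray')[0];P=W[r['mask']];T=P[(P[:,2]>.09)&(P[:,2]<.1)];print(np.percentile(T,[2,98],axis=0).round(3))
E
```

```text
time: 14.2
ee_pos: [0.6129, 0.1211, 0.1572]
tool_rot: [-3.137, 0.009, 0.01]
wrist_force: [-1.1, 0.6, -2.1]
finger_gap: 0.043
[0.61211612 0.12093697 0.15738045] [-3.1372502   0.00898312  0.00991428] 0.0433920516630364
[[ 0.557 -0.04   0.091]
 [ 0.725  0.008  0.099]]
```

View pics/w7.png

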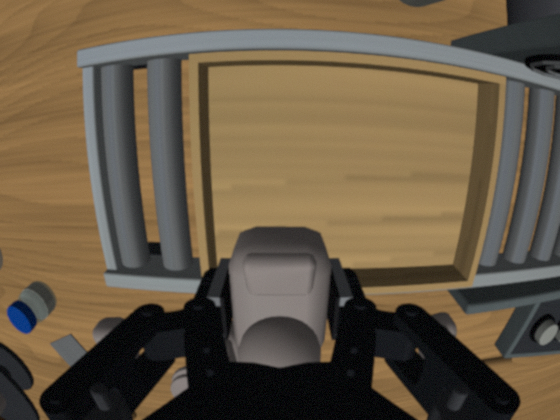

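```bash
python3 -m handwheel '[{"dx":0,"dy":0,"dz":-0.04,"wx":0,"wy":0,"wz":0},{"dx":0,"dy":0,"dz":-0.065,"wx":0,"wy":0,"wz":0},{"dx":0,"dy":0,"dz":-0.076,"wx":0,"wy":0,"wz":0},{"dx":0,"dy":0,"dz":-0.08,"wx":0,"wy":0,"wz":0},{"dx":0,"dy":0,"dz":-0.081,"wx":0,"wy":0,"wz":0}]'
```

```text
time: 14.85
ee_pos: [0.6122, 0.1209, 0.0777]
tool_rot: [-3.137, 0.009, 0.006]
wrist_force: [0.5, -0.3, -1.5]
finger_gap: 0.0431
```

```bash
python3 -m handwheel '[{"dx":0,"dy":0,"dz":-0.002,"wx":0,"wy":0,"wz":0},{"dx":0,"dy":0,"dz":-0.003,"wx":0,"wy":0,"wz":0}]'
```

```text
time: 15.05
ee_pos: [0.613, 0.1211, 0.076]
tool_rot: [-3.136, 0.009, 0.002]
wrist_force: [-1.4, 0.8, -2.5]
finger_gap: 0.043
```

```bash
python3 -m handwheel '[{"dx":0,"dy":0,"dz":-0.002,"wx":0,"wy":0,"wz":0},{"dx":0,"dy":0,"dz":-0.003,"wx":0,"wy":0,"wz":0}]'
```

```text
time: 15.25
ee_pos: [0.6136, 0.1211, 0.0739]
tool_rot: [-3.136, 0.009, -0.0]
wrist_force: [-1.0, 0.7, 7.0]
finger_gap: 0.0432
```

```bash
python3 -m handwheel '[{"dx":0,"dy":0,"dz":0.001,"wx":0,"wy":0,"wz":0},{"dx":0,"dy":0,"dz":0.001,"wx":0,"wy":0,"wz":0},{"dx":0,"dy":0,"dz":0.001,"wx":0,"wy":0,"wz":0},{"dx":0,"dy":0,"dz":0.03,"wx":0,"wy":0,"wz":0},{"dx":0,"dy":0,"dz":0.08,"wx":0,"wy":0,"wz":0},{"dx":0,"dy":0,"dz":0.13,"wx":0,"wy":0,"wz":0},{"dx":0,"dy":0,"dz":0.15,"wx":0,"wy":0,"wz":0},{"dx":-0.03,"dy":-0.03,"dz":0.15,"wx":0,"wy":0,"wz":0},{"dx":-0.06,"dy":-0.06,"dz":0.15,"wx":0,"wy":0,"wz":0},{"dx":-0.1,"dy":-0.1,"dz":0.15,"wx":0,"wy":0,"wz":4},{"dx":-0.13,"dy":-0.14,"dz":0.15,"wx":0,"wy":0,"wz":8},{"dx":-0.16,"dy":-0.17,"dz":0.12,"wx":0,"wy":0,"wz":12},{"dx":-0.18,"dy":-0.192,"dz":0.09,"wx":0,"wy":0,"wz":12},{"dx":-0.18,"dy":-0.192,"dz":0.07,"wx":0,"wy":0,"wz":12},{"dx":-0.18,"dy":-0.192,"dz":0.07,"wx":0,"wy":0,"wz":12}]' 0.064
python3 - <<'E'
from h import *
animals('w8.png',('fish',))
print(robot.sense()['ee_pos'],robot.sense()['tool_rot'])
shot('scene','s8.png')
E
```

```text
time: 16.75
ee_pos: [0.4311, -0.0711, 0.142]
tool_rot: [-3.119, -0.316, 0.009]
wrist_force: [0.7, -0.3, -0.9]
finger_gap: 0.0641
fish 0.71 3871 fit [ 0.4328 -0.0732] 11.0 0.0 mar [ 0.4326 -0.0723] [0.066 0.044] 13.0 head [ 0.455 -0.068  0.064]
[ 0.43439983 -0.07085521  0.14449217] [-3.12005156e+00 -3.18825520e-01 -8.40483858e-04]
```

View pics/w8.png

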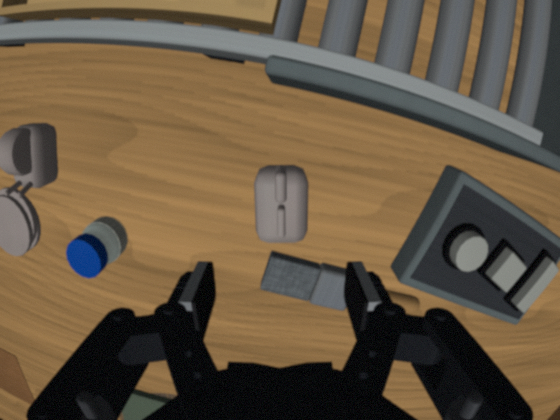

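View pics/s8.png

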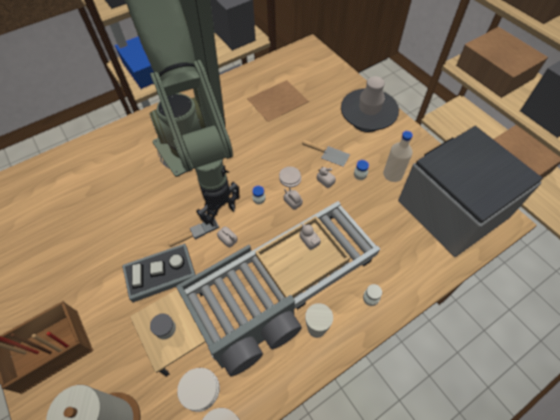

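```bash
python3 -m handwheel '[{"dx":-0.001,"dy":-0.0015,"dz":-0.04,"wx":0,"wy":0,"wz":0},{"dx":-0.001,"dy":-0.0015,"dz":-0.08,"wx":0,"wy":0,"wz":0},{"dx":-0.001,"dy":-0.0015,"dz":-0.11,"wx":0,"wy":0,"wz":0},{"dx":-0.001,"dy":-0.0015,"dz":-0.13,"wx":0,"wy":0,"wz":0},{"dx":-0.001,"dy":-0.0015,"dz":-0.138,"wx":0,"wy":0,"wz":0},{"dx":-0.001,"dy":-0.0015,"dz":-0.138,"wx":0,"wy":0,"wz":0}]' 0.08
python3 -m handwheel '[{"dx":0,"dy":0,"dz":0,"wx":0,"wy":0,"wz":0},{"dx":0,"dy":0,"dz":0,"wx":0,"wy":0,"wz":0},{"dx":0,"dy":0,"dz":0,"wx":0,"wy":0,"wz":0},{"dx":0,"dy":0,"dz":0,"wx":0,"wy":0,"wz":0},{"dx":0,"dy":0,"dz":0,"wx":0,"wy":0,"wz":0},{"dx":0,"dy":0,"dz":0,"wx":0,"wy":0,"wz":0}]' 0.03 60
```

```text
time: 17.5
ee_pos: [0.4349, -0.072, 0.007]
tool_rot: [-3.12, -0.321, -0.003]
wrist_force: [0.4, 0.5, 0.3]
finger_gap: 0.0798
time: 18.1
ee_pos: [0.4362, -0.0721, 0.0084]
tool_rot: [-3.121, -0.321, -0.008]
wrist_force: [-0.6, 1.0, 5.1]
finger_gap: 0.0429
```

```bash
python3 -m handwheel '[{"dx":0,"dy":0,"dz":0.03,"wx":0,"wy":0,"wz":0},{"dx":0,"dy":0,"dz":0.07,"wx":0,"wy":0,"wz":0},{"dx":0,"dy":0,"dz":0.12,"wx":0,"wy":0,"wz":0},{"dx":0,"dy":0,"dz":0.16,"wx":0,"wy":0,"wz":0},{"dx":0.03,"dy":0.01,"dz":0.16,"wx":0,"wy":0,"wz":-4},{"dx":0.07,"dy":0.025,"dz":0.16,"wx":0,"wy":0,"wz":-8},{"dx":0.11,"dy":0.04,"dz":0.16,"wx":0,"wy":0,"wz":-12},{"dx":0.15,"dy":0.055,"dz":0.16,"wx":0,"wy":0,"wz":-12},{"dx":0.19,"dy":0.07,"dz":0.16,"wx":0,"wy":0,"wz":-12},{"dx":0.23,"dy":0.085,"dz":0.16,"wx":0,"wy":0,"wz":-12},{"dx":0.25,"dy":0.093,"dz":0.16,"wx":0,"wy":0,"wz":-12},{"dx":0.25,"dy":0.093,"dz":0.16,"wx":0,"wy":0,"wz":-12},{"dx":0.25,"dy":0.093,"dz":0.16,"wx":0,"wy":0,"wz":-12}]'
python3 - <<'E'
from h import *
shot('wrist','w9.png')
print(robot.sense()['ee_pos'],robot.sense()['tool_rot'],robot.sense()['finger_gap'])
E
```

```text
time: 19.4
ee_pos: [0.6854, 0.0209, 0.1677]
tool_rot: [-3.138, 0.006, -0.006]
wrist_force: [0.3, 0.9, -1.0]
finger_gap: 0.0433
[0.6850012  0.02062855 0.16807184] [-3.13839661  0.00699379 -0.0059485 ] 0.04306070385731406
```

View pics/w9.png

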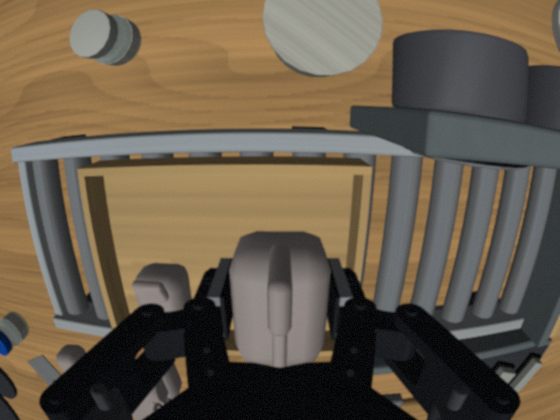

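```bash
python3 -m handwheel '[{"dx":0,"dy":0,"dz":-0.04,"wx":0,"wy":0,"wz":0},{"dx":0,"dy":0,"dz":-0.07,"wx":0,"wy":0,"wz":0},{"dx":0,"dy":0,"dz":-0.085,"wx":0,"wy":0,"wz":0},{"dx":0,"dy":0,"dz":-0.09,"wx":0,"wy":0,"wz":0},{"dx":0,"dy":0,"dz":-0.092,"wx":0,"wy":0,"wz":0}]'
```

```text
time: 19.95
ee_pos: [0.6852, 0.0203, 0.0768]
tool_rot: [-3.138, 0.008, -0.008]
wrist_force: [-0.4, 0.6, -0.9]
finger_gap: 0.0429
```

```bash
python3 -m handwheel '[{"dx":0,"dy":0,"dz":-0.002,"wx":0,"wy":0,"wz":0},{"dx":0,"dy":0,"dz":-0.003,"wx":0,"wy":0,"wz":0}]'
```

```text
time: 20.15
ee_pos: [0.6861, 0.0203, 0.0754]
tool_rot: [-3.138, 0.008, -0.012]
wrist_force: [0.7, -1.0, -1.8]
finger_gap: 0.0431
```

```bash
python3 -m handwheel '[{"dx":0,"dy":0,"dz":-0.002,"wx":0,"wy":0,"wz":0},{"dx":0,"dy":0,"dz":-0.003,"wx":0,"wy":0,"wz":0}]'
```

```text
time: 20.35
ee_pos: [0.6866, 0.0203, 0.0743]
tool_rot: [-3.138, 0.008, -0.015]
wrist_force: [-2.3, -0.7, 9.2]
finger_gap: 0.0433
```

```bash
python3 -m handwheel '[{"dx":0,"dy":0,"dz":0.001,"wx":0,"wy":0,"wz":0},{"dx":0,"dy":0,"dz":0.001,"wx":0,"wy":0,"wz":0},{"dx":0,"dy":0,"dz":0.001,"wx":0,"wy":0,"wz":0},{"dx":0,"dy":0,"dz":0.03,"wx":0,"wy":0,"wz":0},{"dx":0,"dy":0,"dz":0.08,"wx":0,"wy":0,"wz":0},{"dx":0,"dy":0,"dz":0.13,"wx":0,"wy":0,"wz":0},{"dx":0,"dy":0,"dz":0.17,"wx":0,"wy":0,"wz":0},{"dx":-0.04,"dy":0.025,"dz":0.17,"wx":0,"wy":0,"wz":0},{"dx":-0.08,"dy":0.05,"dz":0.17,"wx":0,"wy":0,"wz":0},{"dx":-0.12,"dy":0.075,"dz":0.17,"wx":0,"wy":0,"wz":4},{"dx":-0.16,"dy":0.1,"dz":0.17,"wx":0,"wy":0,"wz":7},{"dx":-0.2,"dy":0.125,"dz":0.15,"wx":0,"wy":0,"wz":7},{"dx":-0.24,"dy":0.15,"dz":0.12,"wx":0,"wy":0,"wz":7},{"dx":-0.257,"dy":0.162,"dz":0.08,"wx":0,"wy":0,"wz":7},{"dx":-0.257,"dy":0.162,"dz":0.07,"wx":0,"wy":0,"wz":7},{"dx":-0.257,"dy":0.162,"dz":0.07,"wx":0,"wy":0,"wz":7}]' 0.064
python3 - <<'E'
from h import *
animals('w10.png',('snail','rabbit'))
print(robot.sense()['ee_pos'],robot.sense()['tool_rot'])
E
```

```text
time: 21.95
ee_pos: [0.4286, 0.1821, 0.143]
tool_rot: [-3.134, -0.186, -0.01]
wrist_force: [0.5, 0.3, 0.3]
finger_gap: 0.064
snail 0.97 4024 fit [0.4329 0.1826] 8.6 0.0 mar [0.4319 0.1824] [0.061 0.043] 5.3 head [0.438 0.183 0.062]
rabbit 0.74 3939 fit [0.4249 0.3259] 7.6 0.0 mar [0.4233 0.3272] [0.063 0.042] 8.3 head [0.421 0.327 0.065]
rabbit 0.28 15625 fit [0.5424 0.2286] 54.1 25.73 mar [0.5535 0.0796] [0.396 0.042] 87.1 head [0.548 0.142 0.07 ]
[0.43187223 0.18245527 0.14569828] [-3.13150557 -0.18245035 -0.02019461]
```

View pics/w10.png

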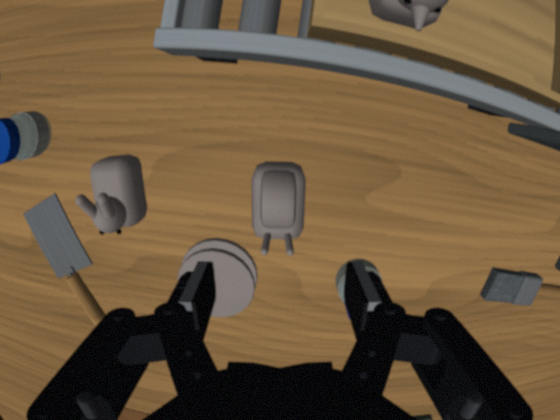

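```bash
python3 -m handwheel '[{"dx":-0.002,"dy":0,"dz":-0.04,"wx":0,"wy":0,"wz":0},{"dx":-0.002,"dy":0,"dz":-0.08,"wx":0,"wy":0,"wz":0},{"dx":-0.002,"dy":0,"dz":-0.11,"wx":0,"wy":0,"wz":0},{"dx":-0.002,"dy":0,"dz":-0.13,"wx":0,"wy":0,"wz":0},{"dx":-0.002,"dy":0,"dz":-0.139,"wx":0,"wy":0,"wz":0},{"dx":-0.002,"dy":0,"dz":-0.139,"wx":0,"wy":0,"wz":0}]' 0.08
python3 -m handwheel '[{"dx":0,"dy":0,"dz":0,"wx":0,"wy":0,"wz":0},{"dx":0,"dy":0,"dz":0,"wx":0,"wy":0,"wz":0},{"dx":0,"dy":0,"dz":0,"wx":0,"wy":0,"wz":0},{"dx":0,"dy":0,"dz":0,"wx":0,"wy":0,"wz":0},{"dx":0,"dy":0,"dz":0,"wx":0,"wy":0,"wz":0},{"dx":0,"dy":0,"dz":0,"wx":0,"wy":0,"wz":0}]' 0.03 60
```

```text
time: 22.7
ee_pos: [0.431, 0.1823, 0.0066]
tool_rot: [-3.132, -0.181, -0.02]
wrist_force: [-0.5, 0.9, 1.0]
finger_gap: 0.0802
time: 23.3
ee_pos: [0.4323, 0.1828, 0.008]
tool_rot: [-3.131, -0.181, -0.026]
wrist_force: [-0.2, -0.7, 7.0]
finger_gap: 0.0435
```

```bash
python3 -m handwheel '[{"dx":0,"dy":0,"dz":0.03,"wx":0,"wy":0,"wz":0},{"dx":0,"dy":0,"dz":0.07,"wx":0,"wy":0,"wz":0},{"dx":0,"dy":0,"dz":0.12,"wx":0,"wy":0,"wz":0},{"dx":0,"dy":0,"dz":0.16,"wx":0,"wy":0,"wz":0},{"dx":0.03,"dy":-0.008,"dz":0.16,"wx":0,"wy":0,"wz":-4},{"dx":0.07,"dy":-0.018,"dz":0.16,"wx":0,"wy":0,"wz":-7},{"dx":0.11,"dy":-0.028,"dz":0.16,"wx":0,"wy":0,"wz":-7},{"dx":0.15,"dy":-0.038,"dz":0.16,"wx":0,"wy":0,"wz":-7},{"dx":0.19,"dy":-0.048,"dz":0.16,"wx":0,"wy":0,"wz":-7},{"dx":0.23,"dy":-0.058,"dz":0.16,"wx":0,"wy":0,"wz":-7},{"dx":0.254,"dy":-0.062,"dz":0.16,"wx":0,"wy":0,"wz":-7},{"dx":0.254,"dy":-0.062,"dz":0.16,"wx":0,"wy":0,"wz":-7},{"dx":0.254,"dy":-0.062,"dz":0.16,"wx":0,"wy":0,"wz":-7}]'
python3 - <<'E'
from h import *
shot('wrist','w11.png')
print(robot.sense()['ee_pos'],robot.sense()['tool_rot'],robot.sense()['finger_gap'])
E
```

```text
time: 24.6
ee_pos: [0.6856, 0.1205, 0.1672]
tool_rot: [-3.137, 0.011, -0.023]
wrist_force: [-0.6, 1.0, -2.0]
finger_gap: 0.0431
[0.68507243 0.1208595  0.1675453 ] [-3.1369075   0.01039493 -0.02310804] 0.04323967708122345
```

View pics/w11.png

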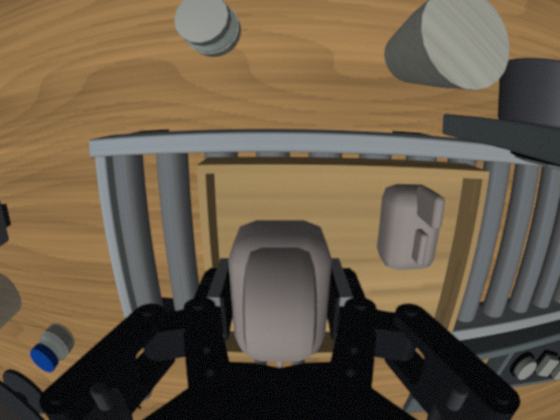

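```bash
python3 - <<'E'
from h import *
for n in('top','scene'):
    p=shot(n,n+'11.png');x=cloud(p).reshape(-1,3)
    for nm,(a,b) in dict(bird=(.09,.15)).items():
        S=x[(x[:,1]>a)&(x[:,1]<b)&(x[:,0]>.568)&(x[:,0]<.67)&(x[:,2]>.075)&(x[:,2]<.128)]
        print(n,nm,len(S),np.percentile(S,[1,99],axis=0).round(3))
    t=[r for r in robot.trace(p,'bird')][:1]
    W=cloud(p)
    for r in t:
        P=W[r['mask']];print(r['score'],np.nanpercentile(P,[1,99],axis=0).round(3))
    S=x[(abs(x[:,2]-.066)<.004)&(x[:,0]>.55)&(x[:,0]<.74)&(x[:,1]>-.02)&(x[:,1]<.16)]
    print('floor',np.percentile(S,[.5,99.5],axis=0).round(3))
    S=x[(abs(x[:,2]-.096)<.003)&(x[:,0]>.68)&(x[:,0]<.74)&(x[:,1]>-.02)&(x[:,1]<.16)]
    print('far wall',np.percentile(S,[.5,99.5],axis=0).round(3))
E
```

```text
Traceback (most recent call last):
IndexError: index -1 is out of bounds for axis 0 with size 0
```

```bash
python3 - <<'E'
from h import *
for n in('scene','wrist'):
    p=shot(n,n+'11b.png');x=(cloud if n=='scene' else wcloud)(p);x=x.reshape(-1,3)
    for nm,Q in dict(bird=(x[:,1]>.09)&(x[:,1]<.15)&(x[:,0]>.568)&(x[:,0]<.67)&(x[:,2]>.075)&(x[:,2]<.128),floor=(abs(x[:,2]-.066)<.004)&(x[:,0]>.55)&(x[:,0]<.74)&(x[:,1]>-.02)&(x[:,1]<.16),wall=(abs(x[:,2]-.096)<.003)&(x[:,0]>.68)&(x[:,0]<.74)&(x[:,1]>-.02)&(x[:,1]<.16)).items():
        S=x[Q]
        print(n,nm,len(S),len(S) and np.percentile(S,[1,99],axis=0).round(3))
E
```

```text
scene bird 190 [[0.572 0.099 0.079]
 [0.64  0.137 0.128]]
scene floor 1831 [[ 0.563 -0.019  0.063]
 [ 0.729  0.156  0.07 ]]
scene wall 154 [[ 0.688 -0.018  0.093]
 [ 0.729  0.157  0.099]]
wrist bird 22 [[0.568 0.117 0.113]
 [0.574 0.123 0.116]]
wrist floor 13909 [[ 0.589 -0.018  0.063]
 [ 0.736  0.159  0.07 ]]
wrist wall 2478 [[ 0.683 -0.017  0.093]
 [ 0.729  0.158  0.099]]
```

View pics/scene11b.png

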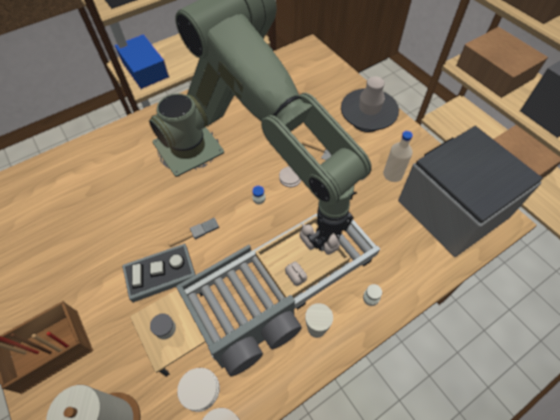

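```bash
python3 -m handwheel '[{"dx":0.001,"dy":0,"dz":-0.04,"wx":0,"wy":0,"wz":0},{"dx":0.001,"dy":0,"dz":-0.07,"wx":0,"wy":0,"wz":0},{"dx":0.001,"dy":0,"dz":-0.085,"wx":0,"wy":0,"wz":0},{"dx":0.001,"dy":0,"dz":-0.091,"wx":0,"wy":0,"wz":0},{"dx":0.001,"dy":0,"dz":-0.093,"wx":0,"wy":0,"wz":0}]'
```

```text
time: 25.3
ee_pos: [0.6864, 0.1214, 0.0758]
tool_rot: [-3.137, 0.009, -0.027]
wrist_force: [0.3, 0.1, -1.6]
finger_gap: 0.0428
```

```bash
python3 -m handwheel '[{"dx":0,"dy":0,"dz":-0.002,"wx":0,"wy":0,"wz":0},{"dx":0,"dy":0,"dz":-0.004,"wx":0,"wy":0,"wz":0}]'
```

```text
time: 25.5
ee_pos: [0.6877, 0.1217, 0.074]
tool_rot: [-3.136, 0.009, -0.033]
wrist_force: [-2.7, 0.8, 12.5]
finger_gap: 0.0432
```

```bash
python3 -m handwheel '[{"dx":0,"dy":0,"dz":0.001,"wx":0,"wy":0,"wz":0},{"dx":0,"dy":0,"dz":0.001,"wx":0,"wy":0,"wz":0},{"dx":0,"dy":0,"dz":0.001,"wx":0,"wy":0,"wz":0},{"dx":0,"dy":0,"dz":0.03,"wx":0,"wy":0,"wz":0},{"dx":0,"dy":0,"dz":0.08,"wx":0,"wy":0,"wz":0},{"dx":0,"dy":0,"dz":0.13,"wx":0,"wy":0,"wz":0},{"dx":0,"dy":0,"dz":0.17,"wx":0,"wy":1,"wz":0},{"dx":-0.04,"dy":0.03,"dz":0.17,"wx":0,"wy":1,"wz":0},{"dx":-0.08,"dy":0.06,"dz":0.17,"wx":0,"wy":1,"wz":0},{"dx":-0.12,"dy":0.09,"dz":0.17,"wx":0,"wy":1,"wz":4},{"dx":-0.16,"dy":0.12,"dz":0.17,"wx":0,"wy":1,"wz":8},{"dx":-0.2,"dy":0.15,"dz":0.15,"wx":0,"wy":1,"wz":8},{"dx":-0.23,"dy":0.18,"dz":0.12,"wx":0,"wy":1,"wz":8},{"dx":-0.263,"dy":0.205,"dz":0.09,"wx":0,"wy":1,"wz":8},{"dx":-0.263,"dy":0.205,"dz":0.07,"wx":0,"wy":1,"wz":8},{"dx":-0.263,"dy":0.205,"dz":0.07,"wx":0,"wy":1,"wz":8},{"dx":-0.263,"dy":0.205,"dz":0.07,"wx":0,"wy":1,"wz":8}]' 0.064
python3 - <<'E'
from h import *
animals('w12.png',('rabbit',))
print(robot.sense()['ee_pos'],robot.sense()['tool_rot'])
E
```

```text
time: 27.2
ee_pos: [0.4253, 0.3268, 0.1446]
tool_rot: [-3.128, -0.21, -0.006]
wrist_force: [0.4, -0.4, 0.9]
finger_gap: 0.0643
rabbit 0.73 4054 fit [0.4247 0.3289] 9.0 0.0 mar [0.4239 0.3298] [0.061 0.044] 8.8 head [0.421 0.329 0.066]
rabbit 0.41 4797 fit [0.5628 0.1182] 0.0 0.0 mar [0.5636 0.0957] [0. 0.] 0.0 head [0.582 0.17  0.092]
[0.42633109 0.32685857 0.14558483] [-3.12621829 -0.2076397  -0.00922073]
```

View pics/w12.png

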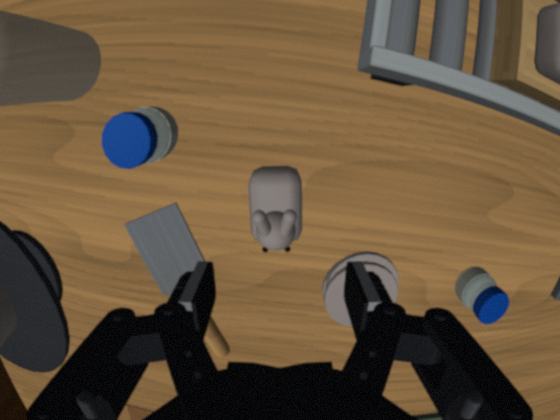

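```bash
python3 -m handwheel '[{"dx":-0.002,"dy":0.002,"dz":-0.04,"wx":0,"wy":0,"wz":0},{"dx":-0.002,"dy":0.002,"dz":-0.08,"wx":0,"wy":0,"wz":0},{"dx":-0.002,"dy":0.002,"dz":-0.11,"wx":0,"wy":0,"wz":0},{"dx":-0.002,"dy":0.002,"dz":-0.13,"wx":0,"wy":0,"wz":0},{"dx":-0.002,"dy":0.002,"dz":-0.137,"wx":0,"wy":0,"wz":0},{"dx":-0.002,"dy":0.002,"dz":-0.137,"wx":0,"wy":0,"wz":0}]' 0.076
python3 -m handwheel '[{"dx":0,"dy":0,"dz":0,"wx":0,"wy":0,"wz":0},{"dx":0,"dy":0,"dz":0,"wx":0,"wy":0,"wz":0},{"dx":0,"dy":0,"dz":0,"wx":0,"wy":0,"wz":0},{"dx":0,"dy":0,"dz":0,"wx":0,"wy":0,"wz":0},{"dx":0,"dy":0,"dz":0,"wx":0,"wy":0,"wz":0},{"dx":0,"dy":0,"dz":0,"wx":0,"wy":0,"wz":0}]' 0.03 60
```

```text
time: 27.9
ee_pos: [0.4253, 0.3287, 0.0088]
tool_rot: [-3.126, -0.206, -0.01]
wrist_force: [-0.5, -0.8, -0.5]
finger_gap: 0.0761
time: 28.5
ee_pos: [0.4267, 0.3296, 0.0106]
tool_rot: [-3.124, -0.206, -0.016]
wrist_force: [0.7, 0.3, 5.8]
finger_gap: 0.0431
```

```bash
python3 -m handwheel '[{"dx":0,"dy":0,"dz":0.03,"wx":0,"wy":0,"wz":0},{"dx":0,"dy":0,"dz":0.07,"wx":0,"wy":0,"wz":0},{"dx":0,"dy":0,"dz":0.12,"wx":0,"wy":0,"wz":0},{"dx":0,"dy":0,"dz":0.18,"wx":0,"wy":0,"wz":0},{"dx":0.01,"dy":-0.03,"dz":0.18,"wx":0,"wy":0,"wz":-4},{"dx":0.03,"dy":-0.07,"dz":0.18,"wx":0,"wy":0,"wz":-8},{"dx":0.06,"dy":-0.11,"dz":0.18,"wx":0,"wy":0,"wz":-8},{"dx":0.09,"dy":-0.15,"dz":0.18,"wx":0,"wy":0,"wz":-8},{"dx":0.11,"dy":-0.19,"dz":0.18,"wx":0,"wy":0,"wz":-8},{"dx":0.13,"dy":-0.23,"dz":0.18,"wx":0,"wy":0,"wz":-8},{"dx":0.15,"dy":-0.27,"dz":0.18,"wx":0,"wy":0,"wz":-8},{"dx":0.18,"dy":-0.309,"dz":0.18,"wx":0,"wy":0,"wz":-8},{"dx":0.18,"dy":-0.309,"dz":0.17,"wx":0,"wy":0,"wz":-8},{"dx":0.18,"dy":-0.309,"dz":0.17,"wx":0,"wy":0,"wz":-8}]'
python3 - <<'E'
from h import *
p=shot('wrist','w13.png');x=wcloud(p).reshape(-1,3)
S=x[(x[:,1]>-.005)&(x[:,1]<.047)&(x[:,0]>.60)&(x[:,0]<.72)&(x[:,2]>.09)&(x[:,2]<.135)]
print('fish',np.percentile(S,[1,99],axis=0).round(3))
print(robot.sense()['ee_pos'],robot.sense()['tool_rot'],robot.sense()['finger_gap'])
E
```

```text
time: 29.9
ee_pos: [0.6057, 0.0197, 0.1791]
tool_rot: [-3.131, 0.016, -0.011]
wrist_force: [-0.2, -0.2, -2.1]
finger_gap: 0.043
fish [[ 0.649 -0.002  0.094]
 [ 0.713  0.04   0.132]]
[0.60549313 0.02069802 0.17973276] [-3.13105181  0.01360953 -0.01202303] 0.043081038316649084
```

View pics/w13.png

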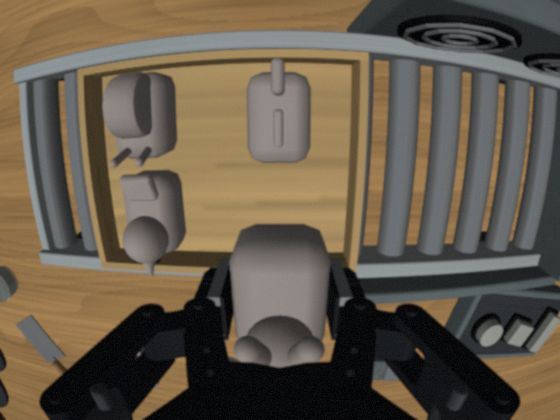

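```bash
python3 -m handwheel '[{"dx":0,"dy":0,"dz":-0.05,"wx":0,"wy":0,"wz":0},{"dx":0,"dy":0,"dz":-0.08,"wx":0,"wy":0,"wz":0},{"dx":0,"dy":0,"dz":-0.095,"wx":0,"wy":0,"wz":0},{"dx":0,"dy":0,"dz":-0.1,"wx":0,"wy":0,"wz":0},{"dx":0,"dy":0,"dz":-0.102,"wx":0,"wy":0,"wz":0}]'
```

```text
time: 30.45
ee_pos: [0.6052, 0.0218, 0.078]
tool_rot: [-3.131, 0.011, -0.012]
wrist_force: [-0.5, -0.4, -1.3]
finger_gap: 0.0435
```

```bash
python3 -m handwheel '[{"dx":0,"dy":0,"dz":-0.002,"wx":0,"wy":0,"wz":0},{"dx":0,"dy":0,"dz":-0.003,"wx":0,"wy":0,"wz":0}]'
```

```text
time: 30.65
ee_pos: [0.6059, 0.0224, 0.0766]
tool_rot: [-3.131, 0.01, -0.016]
wrist_force: [-3.1, 1.7, 7.1]
finger_gap: 0.0429
```

```bash
python3 -m handwheel '[{"dx":0,"dy":0,"dz":0.001,"wx":0,"wy":0,"wz":0},{"dx":0,"dy":0,"dz":0.001,"wx":0,"wy":0,"wz":0},{"dx":0,"dy":0,"dz":0.001,"wx":0,"wy":0,"wz":0},{"dx":0,"dy":0,"dz":0.03,"wx":0,"wy":0,"wz":0},{"dx":0,"dy":0,"dz":0.08,"wx":0,"wy":0,"wz":0},{"dx":0,"dy":0,"dz":0.13,"wx":0,"wy":0,"wz":0},{"dx":0,"dy":0,"dz":0.17,"wx":0,"wy":0,"wz":0},{"dx":0.01,"dy":0.04,"dz":0.2,"wx":0,"wy":0,"wz":0},{"dx":0.02,"dy":0.08,"dz":0.22,"wx":0,"wy":0,"wz":0},{"dx":0.03,"dy":0.12,"dz":0.22,"wx":0,"wy":0,"wz":0},{"dx":0.035,"dy":0.16,"dz":0.22,"wx":0,"wy":0,"wz":0},{"dx":0.035,"dy":0.2,"dz":0.22,"wx":0,"wy":0,"wz":0},{"dx":0.035,"dy":0.23,"dz":0.22,"wx":0,"wy":0,"wz":0},{"dx":0.035,"dy":0.23,"dz":0.22,"wx":0,"wy":0,"wz":0}]' 0.064
python3 - <<'E'
from h import *
p=shot('wrist','w14.png');x=wcloud(p).reshape(-1,3)
S=x[(abs(x[:,2]-.096)<.004)&(x[:,1]>.1)&(x[:,1]<.24)&(x[:,0]>.54)&(x[:,0]<.74)]
print('tray edge',np.percentile(S,[1,99],axis=0).round(3))
print(robot.sense()['ee_pos'],robot.sense()['tool_rot'])
shot('scene','s14.png');q=shot('top','t14.png');
print(robot.sense()['time'])
E
```

```text
time: 32.05
ee_pos: [0.6404, 0.2563, 0.2958]
tool_rot: [-3.129, 0.004, -0.015]
wrist_force: [0.9, -0.6, 0.1]
finger_gap: 0.0641
tray edge [[0.559 0.103 0.092]
 [0.729 0.178 0.1  ]]
[0.64059806 0.25404199 0.29599758] [-3.13104294  0.0059332  -0.01494864]
32.2
```

View pics/w14.png

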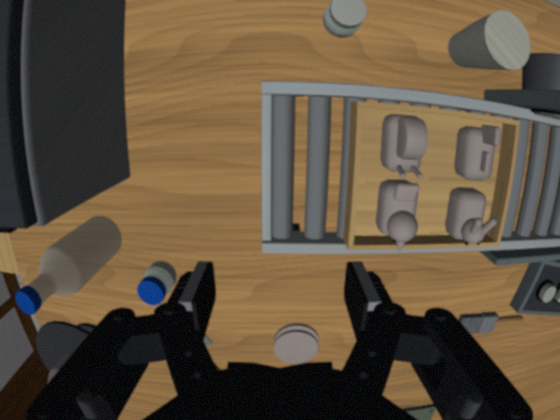

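View pics/s14.png

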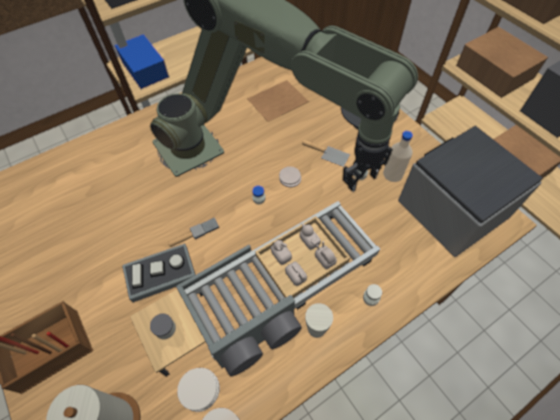

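```bash
python3 -m handwheel '[{"dx":0.002,"dy":-0.018,"dz":-0.04,"wx":0,"wy":0.5,"wz":0},{"dx":0.002,"dy":-0.018,"dz":-0.08,"wx":0,"wy":0.5,"wz":0},{"dx":0.002,"dy":-0.018,"dz":-0.12,"wx":0,"wy":0.5,"wz":0},{"dx":0.002,"dy":-0.018,"dz":-0.15,"wx":0,"wy":0.5,"wz":0},{"dx":0.002,"dy":-0.018,"dz":-0.18,"wx":0,"wy":0.5,"wz":0},{"dx":0.002,"dy":-0.018,"dz":-0.2,"wx":0,"wy":0.5,"wz":0},{"dx":0.002,"dy":-0.018,"dz":-0.215,"wx":0,"wy":0.5,"wz":0},{"dx":0.002,"dy":-0.018,"dz":-0.215,"wx":0,"wy":0.5,"wz":0}]' 0.0 40
```

```text
time: 33.0
ee_pos: [0.6419, 0.2321, 0.0795]
tool_rot: [-3.133, 0.013, 0.004]
wrist_force: [-0.5, -0.2, -0.2]
finger_gap: -0.0002
```

```bash
python3 -m handwheel '[{"dx":0,"dy":-0.01,"dz":0,"wx":0,"wy":0,"wz":0},{"dx":0,"dy":-0.02,"dz":0,"wx":0,"wy":0,"wz":0},{"dx":0,"dy":-0.03,"dz":0,"wx":0,"wy":0,"wz":0},{"dx":0,"dy":-0.035,"dz":0,"wx":0,"wy":0,"wz":0},{"dx":0,"dy":-0.04,"dz":0,"wx":0,"wy":0,"wz":0},{"dx":0,"dy":-0.045,"dz":0,"wx":0,"wy":0,"wz":0},{"dx":0,"dy":-0.05,"dz":0,"wx":0,"wy":0,"wz":0},{"dx":0,"dy":-0.055,"dz":0,"wx":0,"wy":0,"wz":0},{"dx":0,"dy":-0.06,"dz":0,"wx":0,"wy":0,"wz":0}]'
```

```text
time: 33.9
ee_pos: [0.642, 0.1719, 0.0796]
tool_rot: [-3.133, 0.013, 0.004]
wrist_force: [0.3, 1.7, 0.8]
finger_gap: 0.0
```

```bash
python3 -m handwheel '[{"dx":0,"dy":-0.006,"dz":0,"wx":0,"wy":0,"wz":0},{"dx":0,"dy":-0.014,"dz":0,"wx":0,"wy":0,"wz":0},{"dx":0,"dy":-0.022,"dz":0,"wx":0,"wy":0,"wz":0},{"dx":0,"dy":-0.03,"dz":0,"wx":0,"wy":0,"wz":0},{"dx":0,"dy":-0.038,"dz":0,"wx":0,"wy":0,"wz":0},{"dx":0,"dy":-0.046,"dz":0,"wx":0,"wy":0,"wz":0},{"dx":0,"dy":-0.054,"dz":0,"wx":0,"wy":0,"wz":0},{"dx":0,"dy":-0.062,"dz":0,"wx":0,"wy":0,"wz":0},{"dx":0,"dy":-0.07,"dz":0,"wx":0,"wy":0,"wz":0},{"dx":0,"dy":-0.078,"dz":0,"wx":0,"wy":0,"wz":0},{"dx":0,"dy":-0.086,"dz":0,"wx":0,"wy":0,"wz":0},{"dx":0,"dy":-0.094,"dz":0,"wx":0,"wy":0,"wz":0},{"dx":0,"dy":-0.102,"dz":0,"wx":0,"wy":0,"wz":0},{"dx":0,"dy":-0.11,"dz":0,"wx":0,"wy":0,"wz":0},{"dx":0,"dy":-0.118,"dz":0,"wx":0,"wy":0,"wz":0},{"dx":0,"dy":-0.125,"dz":0,"wx":0,"wy":0,"wz":0},{"dx":0,"dy":-0.131,"dz":0,"wx":0,"wy":0,"wz":0},{"dx":0,"dy":-0.136,"dz":0,"wx":0,"wy":0,"wz":0},{"dx":0,"dy":-0.14,"dz":0,"wx":0,"wy":0,"wz":0}]'
python3 - <<'E'
from h import *
p=shot('wrist','w15.png')
print(robot.sense()['ee_pos'],robot.sense()['wrist_force'])
E
```

```text
time: 35.8
ee_pos: [0.6421, 0.0314, 0.0796]
tool_rot: [-3.133, 0.013, 0.003]
wrist_force: [-1.1, 1.6, -0.3]
finger_gap: 0.0001
[0.6422745  0.03076932 0.07967986] [-0.02825995 -0.20350564  0.22889215]
```

View pics/w15.png

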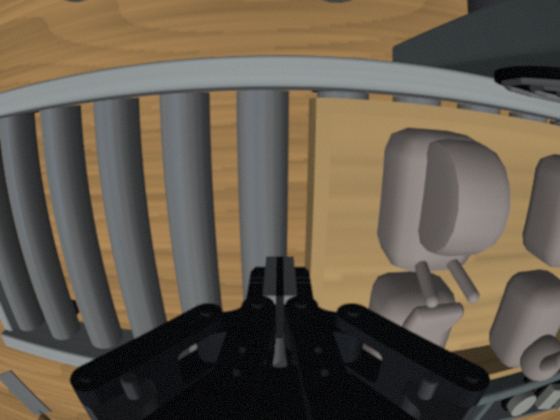

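Going fine; continue until the stop, slowly.

```bash
python3 -m handwheel '[{"dx":0,"dy":-0.005,"dz":0,"wx":0,"wy":0,"wz":0},{"dx":0,"dy":-0.01,"dz":0,"wx":0,"wy":0,"wz":0},{"dx":0,"dy":-0.015,"dz":0,"wx":0,"wy":0,"wz":0},{"dx":0,"dy":-0.02,"dz":0,"wx":0,"wy":0,"wz":0},{"dx":0,"dy":-0.025,"dz":0,"wx":0,"wy":0,"wz":0},{"dx":0,"dy":-0.03,"dz":0,"wx":0,"wy":0,"wz":0},{"dx":0,"dy":-0.035,"dz":0,"wx":0,"wy":0,"wz":0},{"dx":0,"dy":-0.04,"dz":0,"wx":0,"wy":0,"wz":0},{"dx":0,"dy":-0.045,"dz":0,"wx":0,"wy":0,"wz":0},{"dx":0,"dy":-0.05,"dz":0,"wx":0,"wy":0,"wz":0},{"dx":0,"dy":-0.053,"dz":0,"wx":0,"wy":0,"wz":0}]'
```

```text
time: 36.95
ee_pos: [0.6424, -0.0229, 0.0797]
tool_rot: [-3.134, 0.013, 0.002]
wrist_force: [-0.7, 0.8, 0.1]
finger_gap: -0.0
```

```bash
python3 -m handwheel '[{"dx":0,"dy":-0.003,"dz":0,"wx":0,"wy":0,"wz":0},{"dx":0,"dy":-0.006,"dz":0,"wx":0,"wy":0,"wz":0},{"dx":0,"dy":-0.009,"dz":0,"wx":0,"wy":0,"wz":0},{"dx":0,"dy":-0.012,"dz":0,"wx":0,"wy":0,"wz":0}]'; python3 - <<'E'
from h import *
for n in('top','scene'):
    p=shot(n);x=cloud(p).reshape(-1,3)
    S=x[(abs(x[:,2]-.095)<.004)&(x[:,0]>.58)&(x[:,0]<.72)&(x[:,1]>-.29)&(x[:,1]<-.03)]
    h,e=np.histogram(S[:,1],np.arange(-.28,-.03,.004));print(n,[(round(a,3),int(b)) for a,b in zip(e,h) if b>8])
E
```

```text
time: 37.35
ee_pos: [0.6424, -0.0349, 0.0796]
tool_rot: [-3.134, 0.013, 0.002]
wrist_force: [-0.3, 9.8, -0.6]
finger_gap: 0.0001
top [(np.float64(-0.272), 13), (np.float64(-0.268), 82), (np.float64(-0.264), 85)]
scene [(np.float64(-0.268), 63), (np.float64(-0.264), 31), (np.float64(-0.228), 21), (np.float64(-0.188), 12), (np.float64(-0.128), 31), (np.float64(-0.056), 30), (np.float64(-0.052), 31)]
```

```bash
python3 -m handwheel '[{"dx":0,"dy":-0.001,"dz":0,"wx":0,"wy":0,"wz":0},{"dx":0,"dy":-0.002,"dz":0,"wx":0,"wy":0,"wz":0},{"dx":0,"dy":-0.002,"dz":0,"wx":0,"wy":0,"wz":0}]'; python3 -m handwheel '[{"dx":0,"dy":0.01,"dz":0,"wx":0,"wy":0,"wz":0},{"dx":0,"dy":0.03,"dz":0.02,"wx":0,"wy":0,"wz":0},{"dx":0,"dy":0.05,"dz":0.06,"wx":0,"wy":0,"wz":0},{"dx":0,"dy":0.05,"dz":0.11,"wx":0,"wy":0,"wz":0},{"dx":-0.04,"dy":0.03,"dz":0.15,"wx":0,"wy":0,"wz":0},{"dx":-0.09,"dy":0,"dz":0.17,"wx":0,"wy":0,"wz":0},{"dx":-0.13,"dy":-0.03,"dz":0.17,"wx":0,"wy":0,"wz":0},{"dx":-0.16,"dy":-0.07,"dz":0.17,"wx":0,"wy":0,"wz":0},{"dx":-0.19,"dy":-0.11,"dz":0.17,"wx":0,"wy":0,"wz":0},{"dx":-0.2,"dy":-0.15,"dz":0.17,"wx":0,"wy":0,"wz":0},{"dx":-0.2,"dy":-0.19,"dz":0.17,"wx":0,"wy":0,"wz":0},{"dx":-0.2,"dy":-0.19,"dz":0.17,"wx":0,"wy":0,"wz":0}]'
cat > chk.py <<'E'
from h import *
import sys
k=sys.argv[1]
for n,c in(('top',cloud),('scene',cloud),('wrist',wcloud)):
    p=shot(n,n+k+'.png');W=c(p);x=W.reshape(-1,3)
    S=x[(abs(x[:,2]-.095)<.004)&(x[:,0]>.58)&(x[:,0]<.71)&(x[:,1]>-.29)&(x[:,1]<-.03)]
    h,e=np.histogram(S[:,1],np.arange(-.28,-.03,.004));print(n,[(float(round(a,3)),int(b)) for a,b in zip(e,h) if b>15])
    S=x[(abs(x[:,2]-.096)<.004)&(x[:,0]>.58)&(x[:,0]<.71)&(x[:,1]>-.08)&(x[:,1]<-.03)]
    if len(S)>10: print('trail edge max y',np.percentile(S[:,1],[2,98]).round(4))
    for t in 'key_round_top key_square_top key_bar_top'.split():
        for r in robot.trace(p,t)[:1]:
            P=W[r['mask']];P=P[~np.isnan(P[:,0])];P=P[abs(P[:,2]-np.median(P[:,2]))<.006]
            rc=cv2.minAreaRect(P[:,:2].astype(np.float32))
            print(n,t,round(r['score'],2),np.median(P,0).round(4),np.round(rc[0],4),np.round(rc[1],3))
s=robot.sense();print(s['time'],s['ee_pos'],s['tool_rot'])
E
python3 chk.py 16
```

```text
time: 37.75
ee_pos: [0.6424, -0.0348, 0.0797]
tool_rot: [-3.13, 0.015, 0.002]
wrist_force: [-0.2, 7.4, 0.0]
finger_gap: 0.0001
time: 38.95
ee_pos: [0.4418, -0.2301, 0.2501]
tool_rot: [-3.135, 0.024, 0.0]
wrist_force: [-0.4, -0.4, 0.0]
finger_gap: 0.0002
top [(-0.268, 74), (-0.264, 67), (-0.188, 24), (-0.184, 35), (-0.088, 21), (-0.084, 35), (-0.056, 42), (-0.052, 73), (-0.048, 19)]
trail edge max y [-0.054  -0.0473]
top key_round_top 0.69 [ 0.4284 -0.2436  0.0569] [ 0.4286 -0.2444] [0.031 0.036]
top key_square_top 0.68 [ 0.4156 -0.3025  0.0568] [ 0.4164 -0.303 ] [0.034 0.034]
top key_bar_top 0.53 [ 0.4029 -0.3517  0.0573] [ 0.4043 -0.3527] [0.007 0.057]
scene [(-0.268, 59), (-0.264, 32), (-0.228, 21), (-0.128, 29), (-0.056, 37), (-0.052, 46)]
trail edge max y [-0.0547 -0.0477]
scene key_round_top 0.57 [ 0.4307 -0.245   0.0579] [ 0.4298 -0.2441] [0.031 0.035]
scene key_square_top 0.72 [ 0.4292 -0.2457  0.0579] [ 0.4279 -0.2455] [0.034 0.035]
scene key_bar_top 0.51 [ 0.6774 -0.2105  0.1056] [ 0.6791 -0.2075] [0.065 0.04 ]
wrist [(-0.272, 84), (-0.268, 203), (-0.264, 63), (-0.228, 66), (-0.188, 54), (-0.132, 114), (-0.128, 133), (-0.056, 260), (-0.052, 140)]
trail edge max y [-0.0559 -0.0489]
wrist key_round_top 0.63 [ 0.4299 -0.247   0.0558] [ 0.4288 -0.2471] [0.035 0.034]
wrist key_square_top 0.68 [ 0.4181 -0.305   0.0557] [ 0.4167 -0.3059] [0.035 0.034]
wrist key_bar_top 0.62 [ 0.406  -0.3634  0.0555] [ 0.4044 -0.3645] [0.023 0.063]
39.55 [ 0.44261519 -0.22428942  0.24969094] [-3.13003809e+00  1.31426746e-02  2.09679481e-03]
```

View pics/wrist16.png

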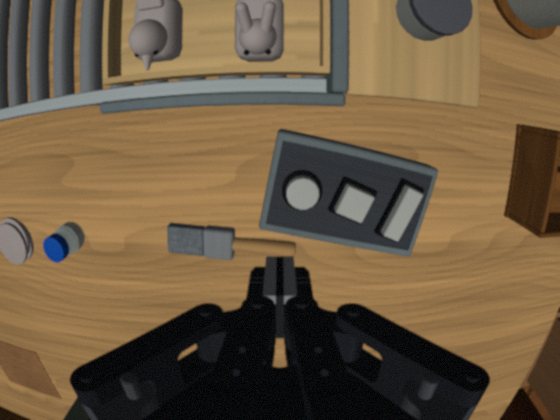

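View pics/scene16.png

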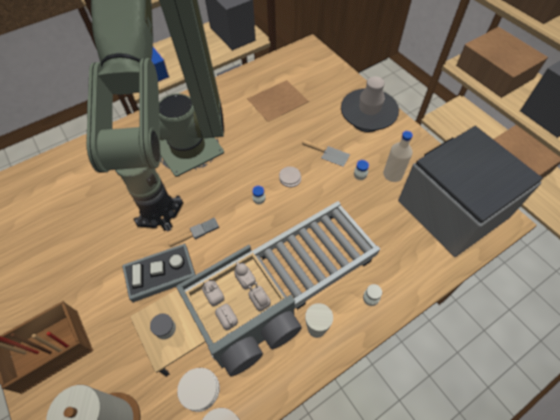

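```bash
python3 -m handwheel '[{"dx":-0.0135,"dy":-0.021,"dz":-0.04,"wx":0,"wy":0,"wz":0},{"dx":-0.0135,"dy":-0.021,"dz":-0.08,"wx":0,"wy":0,"wz":0},{"dx":-0.0135,"dy":-0.021,"dz":-0.12,"wx":0,"wy":0,"wz":0},{"dx":-0.0135,"dy":-0.021,"dz":-0.15,"wx":0,"wy":0,"wz":0},{"dx":-0.0135,"dy":-0.021,"dz":-0.17,"wx":0,"wy":0,"wz":0},{"dx":-0.0135,"dy":-0.021,"dz":-0.18,"wx":0,"wy":0,"wz":0},{"dx":-0.0135,"dy":-0.021,"dz":-0.18,"wx":0,"wy":0,"wz":0}]'; python3 -c "
from station import robot;print(robot.sense()['ee_pos'])"
```

```text
time: 40.25
ee_pos: [0.4287, -0.2449, 0.0688]
tool_rot: [-3.129, 0.013, 0.005]
wrist_force: [0.1, -0.2, 0.2]
finger_gap: -0.0001
[ 0.42866875 -0.24487925  0.06876566]
```

```bash
python3 -m handwheel '[{"dx":0,"dy":-0.0005,"dz":-0.006,"wx":0,"wy":0,"wz":0},{"dx":0,"dy":-0.0005,"dz":-0.01,"wx":0,"wy":0,"wz":0},{"dx":0,"dy":-0.0005,"dz":-0.013,"wx":0,"wy":0,"wz":0},{"dx":0,"dy":-0.0005,"dz":-0.015,"wx":0,"wy":0,"wz":0},{"dx":0,"dy":-0.0005,"dz":-0.017,"wx":0,"wy":0,"wz":0}]'
```

```text
time: 40.75
ee_pos: [0.4291, -0.2457, 0.0523]
tool_rot: [-3.13, 0.013, 0.003]
wrist_force: [-1.0, 0.1, 4.3]
finger_gap: -0.0003
```

```bash
python3 -m handwheel '[{"dx":0,"dy":0,"dz":-0.001,"wx":0,"wy":0,"wz":0},{"dx":0,"dy":0,"dz":-0.002,"wx":0,"wy":0,"wz":0},{"dx":0,"dy":0,"dz":-0.003,"wx":0,"wy":0,"wz":0}]'
```

```text
time: 41.05
ee_pos: [0.4292, -0.2457, 0.0507]
tool_rot: [-3.13, 0.013, 0.003]
wrist_force: [-4.9, 2.9, 22.0]
finger_gap: 0.0002
```

```bash
python3 -m handwheel '[{"dx":0,"dy":0,"dz":0.01,"wx":0,"wy":0,"wz":0},{"dx":0,"dy":0,"dz":0.03,"wx":0,"wy":0,"wz":0},{"dx":0,"dy":0,"dz":0.04,"wx":0,"wy":0,"wz":0},{"dx":-0.006,"dy":-0.03,"dz":0.04,"wx":0,"wy":0,"wz":0},{"dx":-0.0127,"dy":-0.059,"dz":0.04,"wx":0,"wy":0,"wz":0},{"dx":-0.0127,"dy":-0.059,"dz":0.02,"wx":0,"wy":0,"wz":0},{"dx":-0.0127,"dy":-0.059,"dz":0.02,"wx":0,"wy":0,"wz":0}]';  python3 -c "
from h import *
p=shot('top')
W=cloud(p)
for r in robot.trace(p,'key_round_top')[:1]: print(r['score'],np.nanmedian(W[r['mask']],0))
print(robot.sense()['ee_pos'])"
```

```text
time: 41.75
ee_pos: [0.4148, -0.3042, 0.0688]
tool_rot: [-3.127, 0.015, 0.009]
wrist_force: [-0.2, 0.6, -0.2]
finger_gap: 0.0002
0.6 [ 0.4285327  -0.24292135  0.05666013]
[ 0.41606615 -0.30423821  0.0703606 ]
```

Round key is back up. Square key now.

```bash
python3 -m handwheel '[{"dx":0,"dy":0,"dz":-0.007,"wx":0,"wy":0,"wz":0},{"dx":0,"dy":0,"dz":-0.012,"wx":0,"wy":0,"wz":0},{"dx":0,"dy":0,"dz":-0.015,"wx":0,"wy":0,"wz":0},{"dx":0,"dy":0,"dz":-0.018,"wx":0,"wy":0,"wz":0},{"dx":0,"dy":0,"dz":-0.02,"wx":0,"wy":0,"wz":0},{"dx":0,"dy":0,"dz":-0.0205,"wx":0,"wy":0,"wz":0}]'
```

```text
time: 42.45
ee_pos: [0.4162, -0.3039, 0.0509]
tool_rot: [-3.128, 0.013, 0.004]
wrist_force: [-1.9, 3.0, 13.2]
finger_gap: -0.0
```

```bash
python3 -m handwheel '[{"dx":0,"dy":0,"dz":-0.0015,"wx":0,"wy":0,"wz":0},{"dx":0,"dy":0,"dz":-0.0015,"wx":0,"wy":0,"wz":0}]'; python3 -m handwheel '[{"dx":0,"dy":0,"dz":0.01,"wx":0,"wy":0,"wz":0},{"dx":0,"dy":0,"dz":0.03,"wx":0,"wy":0,"wz":0},{"dx":0,"dy":0,"dz":0.04,"wx":0,"wy":0,"wz":0},{"dx":-0.006,"dy":-0.03,"dz":0.04,"wx":0,"wy":0,"wz":0},{"dx":-0.0117,"dy":-0.0595,"dz":0.04,"wx":0,"wy":0,"wz":0},{"dx":-0.0117,"dy":-0.0595,"dz":0.02,"wx":0,"wy":0,"wz":0},{"dx":-0.0117,"dy":-0.0595,"dz":0.02,"wx":0,"wy":0,"wz":0}]';  python3 -c "
from h import *
p=shot('top')
W=cloud(p)
for r in robot.trace(p,'key_square_top')[:1]: print(r['score'],np.nanmedian(W[r['mask']],0))
print(robot.sense()['ee_pos'])"
```

```text
time: 42.65
ee_pos: [0.4162, -0.3039, 0.0509]
tool_rot: [-3.129, 0.012, 0.004]
wrist_force: [-3.3, 2.4, 13.0]
finger_gap: -0.0
time: 43.35
ee_pos: [0.403, -0.3629, 0.069]
tool_rot: [-3.125, 0.015, 0.009]
wrist_force: [-0.7, -0.5, -0.4]
finger_gap: 0.0002
0.45 [ 0.41594302 -0.29940275  0.05661181]
[ 0.40414907 -0.36293751  0.07059765]
```

```bash
python3 -m handwheel '[{"dx":0,"dy":0,"dz":-0.007,"wx":0,"wy":0,"wz":0},{"dx":0,"dy":0,"dz":-0.012,"wx":0,"wy":0,"wz":0},{"dx":0,"dy":0,"dz":-0.015,"wx":0,"wy":0,"wz":0},{"dx":0,"dy":0,"dz":-0.018,"wx":0,"wy":0,"wz":0},{"dx":0,"dy":0,"dz":-0.02,"wx":0,"wy":0,"wz":0},{"dx":0,"dy":0,"dz":-0.021,"wx":0,"wy":0,"wz":0},{"dx":0,"dy":0,"dz":-0.021,"wx":0,"wy":0,"wz":0}]'
```

```text
time: 44.15
ee_pos: [0.4043, -0.3626, 0.0509]
tool_rot: [-3.127, 0.013, 0.005]
wrist_force: [-2.0, 4.2, 11.1]
finger_gap: -0.0
```

Fully down; rise clear and check everything.

```bash
python3 -m handwheel '[{"dx":0,"dy":0,"dz":0.01,"wx":0,"wy":0,"wz":0},{"dx":0,"dy":0,"dz":0.03,"wx":0,"wy":0,"wz":0},{"dx":0,"dy":0,"dz":0.08,"wx":0,"wy":0,"wz":0},{"dx":0,"dy":0,"dz":0.13,"wx":0,"wy":0,"wz":0},{"dx":0,"dy":0,"dz":0.18,"wx":0,"wy":0,"wz":0},{"dx":-0.03,"dy":0.02,"dz":0.22,"wx":0,"wy":0,"wz":0},{"dx":-0.05,"dy":0.04,"dz":0.25,"wx":0,"wy":0,"wz":0},{"dx":-0.05,"dy":0.06,"dz":0.25,"wx":0,"wy":0,"wz":0},{"dx":-0.05,"dy":0.06,"dz":0.25,"wx":0,"wy":0,"wz":0}]'; python3 chk.py 17; python3 - <<'E'
from h import *
p=shot('top');W=cloud(p)
for t in 'tub discs jar_near brush knife jar_left water rabbit fish bird snail'.split():
    for r in robot.trace(p,t)[:1]:
        print(t,round(r['score'],2),np.nanmedian(W[r['mask']],0).round(3))
E
```

```text
time: 45.05
ee_pos: [0.3538, -0.3012, 0.3026]
tool_rot: [-3.129, 0.011, 0.001]
wrist_force: [-0.1, -0.1, 0.6]
finger_gap: -0.0001
top [(-0.268, 74), (-0.264, 81), (-0.188, 18), (-0.184, 39), (-0.084, 32), (-0.056, 43), (-0.052, 72)]
trail edge max y [-0.0539 -0.0471]
top key_round_top 0.55 [ 0.4285 -0.2433  0.057 ] [ 0.4286 -0.2444] [0.031 0.035]
top key_square_top 0.75 [ 0.4157 -0.3023  0.0568] [ 0.4163 -0.3034] [0.034 0.035]
top key_bar_top 0.8 [ 0.4029 -0.3597  0.057 ] [ 0.4033 -0.3606] [0.021 0.061]
scene [(-0.268, 56), (-0.264, 27), (-0.228, 19), (-0.128, 28), (-0.056, 42), (-0.052, 42)]
trail edge max y [-0.0546 -0.0479]
scene key_round_top 0.67 [ 0.4297 -0.2453  0.058 ] [ 0.4289 -0.2454] [0.031 0.032]
scene key_square_top 0.59 [ 0.4179 -0.3037  0.058 ] [ 0.417 -0.303] [0.033 0.035]
scene key_bar_top 0.71 [ 0.6142 -0.1074  0.1083] [ 0.6033 -0.1054] [0.038 0.075]
wrist [(-0.056, 21), (-0.052, 16)]
trail edge max y [-0.0558 -0.0492]
wrist key_round_top 0.73 [ 0.4288 -0.2478  0.0557] [ 0.4286 -0.2476] [0.035 0.034]
wrist key_square_top 0.7 [ 0.416  -0.3064  0.0557] [ 0.4163 -0.3061] [0.034 0.034]
wrist key_bar_top 0.93 [ 0.4045 -0.3644  0.0557] [ 0.4044 -0.3647] [0.023 0.063]
45.65 [ 0.35432422 -0.30274479  0.30068189] [-3.12686407  0.01287973  0.00557463]
tub 0.68 [ 0.615 -0.348  0.145]
discs 0.75 [ 0.416 -0.302  0.057]
jar_near 0.81 [0.354 0.096 0.06 ]
brush 0.96 [ 0.349 -0.134  0.018]
knife 0.79 [0.338 0.423 0.004]
jar_left 0.54 [0.468 0.441 0.063]
water 0.72 [0.525 0.533 0.136]
rabbit 0.92 [ 0.592 -0.194  0.106]
fish 0.55 [ 0.672 -0.201  0.105]
bird 0.79 [ 0.602 -0.1    0.11 ]
snail 0.69 [ 0.676 -0.097  0.107]
```

View pics/wrist17.png

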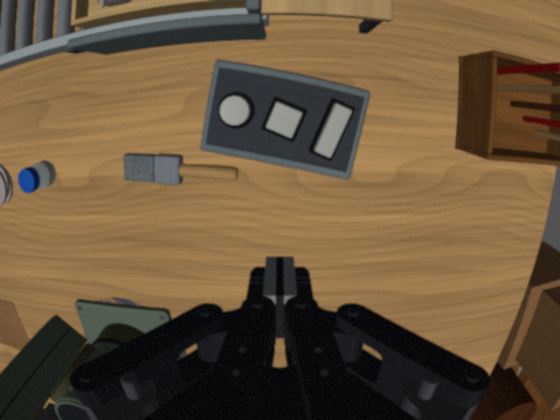

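View pics/scene17.png

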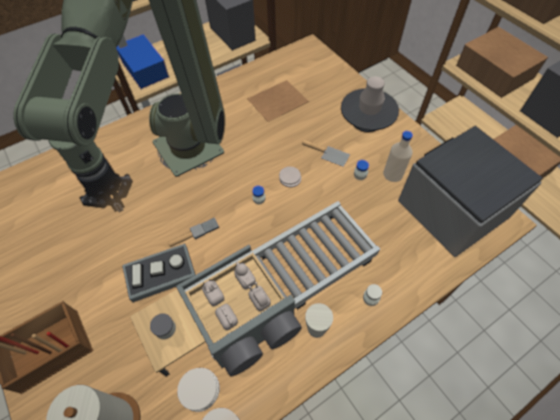

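```bash
python3 -c "
from station import robot
print(robot.sign_off(),robot.sense()['time'])"
```

```text
the job is handed in; nothing more can be done
the job is handed in; nothing more can be done
```

I finished the job in the order asked and handed it in at about 46 s on the robot's clock, well inside the 210 s limit.

- **Tub:** it stands on the shelf at about (0.619, −0.357). I measured the middle of the shelf at (0.618, −0.357).
- **Animals:** all four were there. They stand upright in the tray, and I saw no slip or knock along the way.
- **Tray:** I pushed it along the rollers with closed fingers until it stopped dead against the end stop, at about 10 N. Its rear edge is at y ≈ −0.048, where it should be when fully home, and it stayed there through the last check.
- **Keys:** I pressed round, then square, then bar, each one until it bottomed out (fingertip at z ≈ 0.051, with 22, 13 and 11 N). All three were back up at 57 mm afterwards.
- **Other things on the bench:** both jars, the brush, the spatula and the water bottle measured where they started.

In the final check the top-camera detector took the square key for the discs. I therefore confirmed the discs only by eye, in the final scene picture. The scene camera likewise mistook the bird for the bar key, but the top and wrist cameras both read the key correctly.

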